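Tighten a wheel lock ring with a pin spanner

ROBOT

A 6-joint arm with a two-finger parallel gripper is mounted at the origin on the work surface. World frame = base frame: x ahead of the robot, y to its left, z up, the work surface at z = 0. Lengths are in mm, angles in rad, forces in N, time in s.
With the tool pointing down it reaches from about 375 to 750 mm from the base axis. Payload 9 kg.
Tool frame: the origin (TCP) lies midway between the tips of the shut fingers; the grasp point (between the pads) lies 19 mm behind it; z points along the fingers, y is the direction in which the jaws open and shut (so a half turn about z gives the same grasp; the last joint's range is limited). The gripper opens to 85 mm and grips with 20 to 120 N. Pads are 22 mm wide; open, the fingers measure 114 mm over their backs; the gripper's body (76 mm by 85 mm) begins 54 mm behind the grasp point. The pads swing forward as they close: fully open they stand 13 mm farther back than shut.
Start: joints at [1.122, 0.104, 0.097, 1.564, 0, 1.353], TCP at [137.256, 584.121, 231.331] pointing down, gripper open.
Joint ranges: [-2.99, 2.99], [-0.84, 1.86], [-1.1, 1.16], [-1.84, 2.11], [-1.51, 1.56], [-3.14, 3.14]. Speed limits (rad/s): [2.22, 2.22, 2.57, 3.14, 3.14, 3.14].

INTERFACE

Orientations are given as a unit quaternion [x, y, z, w].
In Python, from cell import * gives the robot as it stands.
- The arm moves only by the tool apply_moves, never from a script. Its argument "plan" is a list of rows, each an object of numbers: "x", "y", "z": the shift along the tool's x, y, z in cm; "wx", "wy", "wz": the turn, a rotation vector about the tool's x, y, z in degrees. In form: [{"x": .., "y": .., "z": .., "wx": .., "wy": .., "wz": ..}, ...]. A call has exactly 5 rows; each row is the pose to reach, as a shift and turn from the pose commanded when the call began, along the tool's axes at that moment; what a row does not reach only later rows make up. A row lasts 1/8 s, in which the tool goes at most 62.5 mm and 10.7 degrees, less where a joint would pass 70% of its speed; a pose out of reach is approached as far as the arm can. A call with a gripper value outside its range is refused whole. "claw" is the opening, from -1 (shut) to 1 (fully open), so that 0 is half open, set as the call begins (left out, the last holds). The fingers move at their own pace and stop on an object; "grip_force" is the grip in N (left out, the last holds). Time passes only in rows, so rows that repeat a pose let the fingers close, or fill a call up. It gives the time, the measured TCP pose, the force and the opening at its end, in the units of the state.
- get_obs(): the state, without advancing time (a new reading comes with each control period).
- get_image(name): name is "scene" or "side" or "wrist"; returns a dict with "color" (384x512x3 uint8, blue, green, red), "z_map" (384x512 float32, mm along the optical axis (not along the pixel's ray), 0 where there is no reading), "mtx" (3x3 intrinsics, pixels), "position" and "attitude" of the camera in the world. Camera axes: x right, y up, looking along -z (the intrinsics and any distortion apply to the point x, -y, -z); pixel columns grow to the right and rows downward; lengths in mm; the calibration is good to about 2 mm. A picture is of the moment at which its call begins.
- job_done(): hands the job in, once; it reports no verdict.
The state is a dict: "time_s": time; "q": joint angles; "qd": joint speeds; "joint_efforts": joint torques, N m; "eef_pos": TCP position; "tcp_rot": TCP orientation; "wrist_force": force on the tool from outside, world axes, zero at the start; "ft_torque": the same for the moment, N m; "width": finger opening in mm.
Only numpy, scipy, OpenCV 4.12 (cv2) and the standard library are available. Lean on these libraries where they do the work, as an engineer would, in place of code of your own. Each camera call takes 0.05 s, during which the arm holds its last target.

TASK

Take the pin spanner from its rest, put both of its prongs fully into the two holes of the lock ring on the sloping drive wheel, and turn the ring clockwise with it until the ring's lug is up against the stop pin. Then stand the spanner back in its rest and let go. Touch the drive unit only with the spanner, and leave everything else on the table where it is.

Things in the scene. Friction and masses are not known exactly. Their poses are not given: they have to be found in the camera images.
- spanner: Steel pin spanner, 103 mm tall, 0.25 kg. Origin: centre of the underside of its crossbar (76 along x, 26, 12 mm thick); z up the grip. Two 8 mm prongs with tapered ends below it at x = +-27 mm, down to z = -11. Above it a dark slab grip 28 mm wide (x), 16 mm thick (y; pinch it across this), z = 12 to 92. Same after a half turn about z. Starts upright in the rest, origin 32 mm above the table.
- prong_a (a point): End of the spanner's prong at its x = +27 mm, 11 mm below the crossbar.
- prong_b (a point): End of the spanner's prong at its x = -27 mm, 11 mm below the crossbar.
- spanner_rest: Fixed plywood rest, 112 (x) x 64 x 40 mm. Origin: centre of its underside, z up. The spanner's crossbar lies along x on two ledges 32 mm above the table, in a recess 92 mm (x) by 36 mm (y) with its rim at 40 mm; its prongs hang in the 18 mm wide slot between the ledges. Either way round is right.
- drive_unit: Fixed robot wheel drive (black wheel with rubber rollers, 130 mm across, motor behind) on a sloping stand with a 150 mm square plywood foot, about 150 mm high. Origin: on the table under the centre of the wheel's back, z up. The wheel faces up, leaning 32 degrees towards the unit's -x, the lock ring on its face. An 8 mm steel stop pin, as tall as the ring, stands on the wheel beside the ring's rim.
- ring_face (a point): Centre of the lock ring's flat outer face (about 112 mm above the table), turning with the ring. z outward along its axis, 32 degrees from vertical; x from hole_b to hole_a; y to its lug. Aluminium ring, 84 mm diameter, 14 mm thick; two 12 mm through holes at x = +-27 mm; a 10 mm wide lug sticks out 11 mm from the rim at +y.
- hole_a (a point): On the axis of the hole at ring x = +27 mm, 11 mm below the ring's face: where a prong's end lies when the crossbar rests flat on the ring.
- hole_b (a point): The same in the hole at ring x = -27 mm.
- lock_ring (a joint): Turn of the lock ring in rad, growing clockwise as seen looking onto its outer face (about minus ring_face z). Starts between 0 and 0.4; at 1.4 its lug meets the stop pin, a hard end. It turns stiffly (about 0.2 N m) and stays where it is left.
- screwdriver: Bystander: screwdriver lying on the table, 160 mm; origin below its middle.
- thread_bottle: Bystander: small bottle, 42 mm diameter, 100 mm tall; origin at its foot.
- solder_spool: Bystander: grey spool, 68 mm diameter, 44 mm tall; origin at its foot.
- battery: Bystander: battery pack 110 x 36 x 28 mm; origin under its centre.
- spare_wheel: Bystander: spare black wheel lying flat, 110 mm diameter, 30 mm tall; origin under its centre.
- soccer_robot: Bystander: round black robot, 176 mm diameter, 143 mm tall; origin under its centre.
- part_carton: Bystander: cardboard carton 100 x 140 x 50 mm; origin under its centre.
There are look-alikes about, which are no part of the job. Several things have the shape of the spanner_rest; the one meant has the colours described above.

How it is judged:
By the outcome, as a careful person would: the job done as asked, in the order asked, and still so for the second after the job is handed in, with the robot touching nothing.
It also fails if it takes over 53 s, if anything falls off the work surface, if the arm or the gripper's body presses on something with over 40 N, if the wrist force passes 120 N, or if a joint passes its speed limit or range.

## Working session

There is one attempt and no reset: what is moved stays moved. The work goes in short steps, Python scripts to look and compute and a tool call to move; the robot and the scene stay as the last step left them, time stands still between calls to the robot, and variables do not carry over. Pictures are saved under pics/ and viewed, and the job is handed in when it is done.

Besides the shell and the picture viewer there is one more tool, called after ">>>" as name(argument=value, ...) on one line, values as JSON. apply_moves: Moves the arm, as the interface text tells. Its arguments: {"type":"object","properties":{"plan":{"type":"array"},"claw":{"type":"number"},"grip_force":{"type":"number"}},"required":["plan"]}

```bash
ls; mkdir -p pics; cat > h.py <<'E'
import numpy as np,cv2
from scipy.spatial.transform import Rotation as R
from cell import *
def cam(n,save=None):
    im=get_image(n)
    if save: cv2.imwrite('pics/'+save,im['color'])
    np.savez('last_'+n+'.npz',**{k:np.asarray(v) for k,v in im.items()})
    return im
def load(n): return dict(np.load('last_'+n+'.npz'))
def rays(im,uv):
    uv=np.atleast_2d(np.asarray(uv,float))
    K=np.asarray(im['mtx']);d=np.c_[(uv[:,0]-K[0,2])/K[0,0],(uv[:,1]-K[1,2])/K[1,1],np.ones(len(uv))]
    d=d*[1,-1,-1]
    return np.asarray(im['position'],float),R.from_quat(im['attitude']).apply(d) if np.size(im['attitude'])==4 else d@np.asarray(im['attitude']).T
def onplane(im,uv,z):
    o,d=rays(im,uv);t=(z-o[2])/d[:,2];return o+d*t[:,None]
def cloud(im):
    z=im['z_map'];v,u=np.mgrid[:z.shape[0],:z.shape[1]]
    o,d=rays(im,np.c_[u.ravel(),v.ravel()])
    return (o+d*z.ravel()[:,None]).reshape(z.shape+(3,))
def proj(im,P):
    P=np.atleast_2d(P);A=R.from_quat(im['attitude'])
    c=A.inv().apply(P-np.asarray(im['position']))*[1,-1,-1]
    K=np.asarray(im['mtx']);return np.c_[K[0,0]*c[:,0]/c[:,2]+K[0,2],K[1,1]*c[:,1]/c[:,2]+K[1,2]]
E
python3 - <<'E'
from h import *
for n in ['scene','side','wrist']:
    im=cam(n,n+'0.png');print(n,[k for k in im],im['position'],im['attitude'],im['mtx'])
print(get_obs())
E
```

```text
pics
scene ['color', 'z_map', 'mtx', 'position', 'attitude'] [1524.51759193 -149.30888761  784.76696536] [0.34704213 0.30093573 0.58485578 0.66853809] [[347.13740232   0.         256.51951132]
 [  0.         347.13740232 196.77282908]
 [  0.           0.           1.        ]]
side ['color', 'z_map', 'mtx', 'position', 'attitude'] [ 501.63086058  868.45761585 1070.57997501] [-0.00879216  0.35307594  0.93438537 -0.04673392] [[488.19581467   0.         255.70960199]
 [  0.         488.19581467 190.03888324]
 [  0.           0.           1.        ]]
wrist ['color', 'z_map', 'mtx', 'position', 'attitude'] [ 71.34299239 598.42208495 372.54291122] [-0.10303891 -0.08032457  0.61520414  0.77746692] [[284.32456972   0.         255.73129431]
 [  0.         284.32456972 198.52564946]
 [  0.           0.           1.        ]]
{'time_s': 0.15, 'q': array([ 1.12227409e+00,  1.04577447e-01,  9.66428195e-02,  1.56389616e+00,
       -2.48495375e-05,  1.35309865e+00]), 'qd': array([-0.00100042, -0.00291131,  0.00362574, -0.00026314, -0.00085812,
        0.000682  ]), 'joint_efforts': array([ 5.60430199e-03, -5.57355452e+01,  5.04005563e+01,  1.25530036e-02,
       -1.66609998e-04,  5.12293653e-06]), 'eef_pos': array([137.15096819, 583.85052609, 230.68918258]), 'tcp_rot': array([ 1.15156214e-01,  9.93347260e-01, -4.92862141e-04, -1.57384496e-04]), 'wrist_force': array([0.45952434, 0.46445527, 0.0771117 ]), 'ft_torque': array([-0.0493518 ,  0.03936935, -0.02908306]), 'width': 85.40644204872652}
```

View pics/scene0.png

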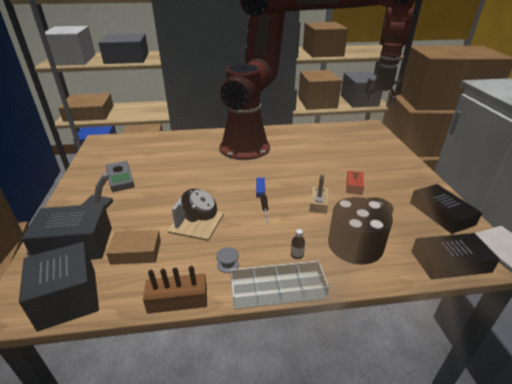

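View pics/side0.png

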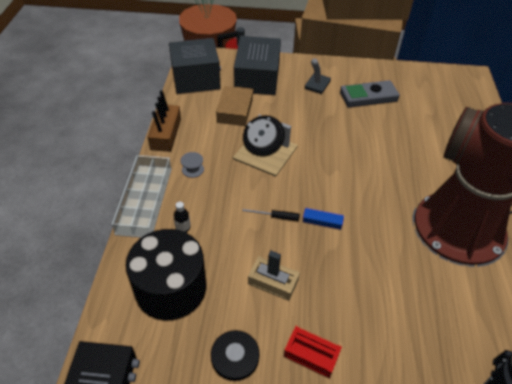

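View pics/wrist0.png

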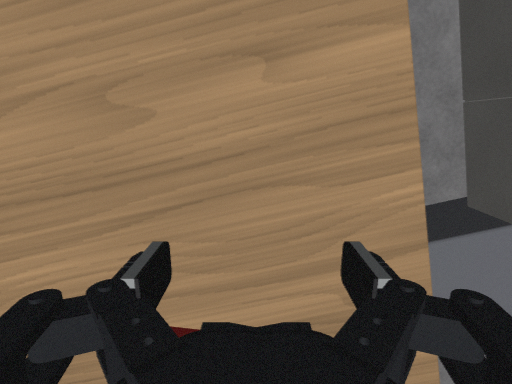

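The side view shows the spanner in its plywood rest at about (273,272) and the drive wheel at (264,137). The red object at (312,350) is a look-alike rest. In the scene view the rest is at (319,195) and the wheel at (199,205). I'll enlarge both areas.

```bash
python3 - <<'E'
from h import *
s=load('side');c=load('scene')
def crop(im,x,y,w,h,k): return cv2.resize(im['color'][y:y+h,x:x+w],None,fx=k,fy=k,interpolation=cv2.INTER_CUBIC)
a=crop(s,225,100,80,80,5);b=crop(s,235,240,80,80,5)
e=crop(c,155,175,80,80,5)[:200*2];f=crop(c,290,165,80,80,5)
cv2.imwrite('pics/crop0.png',cv2.resize(np.vstack([np.hstack([a,b]),np.hstack([e,f])]),(600,600)))
C=cloud(s);D=cloud(c)
for p in [(264,137),(263,152),(275,256),(270,275),(290,290),(250,275)]: print('side',p,C[p[1],p[0]].round(1))
for p in [(199,198),(200,205),(321,180),(319,205)]: print('scene',p,D[p[1],p[0]].round(1))
E
```

```text
side (264, 137) [ 560.3 -183.8  108. ]
side (263, 152) [ 560.  -157.8   72.5]
side (275, 256) [500.7 233.9 122.9]
side (270, 275) [509.  235.3  40.9]
side (290, 290) [458.3 269.8  37.8]
side (250, 275) [557.6 239.1  38.8]
scene (199, 198) [ 574.3 -209.4  117.9]
scene (200, 205) [ 603.8 -206.9  110.6]
scene (321, 180) [517.  223.  116.5]
scene (319, 205) [553.2 214.5  32.5]
```

View pics/crop0.png

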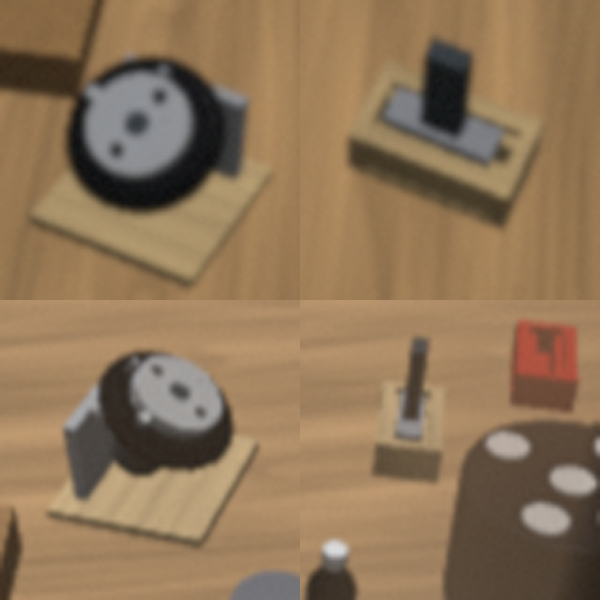

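```bash
cat > meas.py <<'E'
from h import *
s=load('side');C=cloud(s);c=load('scene');D=cloud(c)
# rest
for nm,im,P in (('side',s,C),('scene',c,D)):
    hsv=cv2.cvtColor(im['color'],cv2.COLOR_BGR2HSV)
    m=(P[...,2]>30)&(P[...,2]<50)&(abs(P[...,0]-507)<80)&(abs(P[...,1]-238)<70)
    m=cv2.morphologyEx(m.astype(np.uint8),cv2.MORPH_CLOSE,np.ones((5,5)))
    cn=max(cv2.findContours(m,0,2)[0],key=cv2.contourArea)[:,0]
    w=onplane(im,cn,40)[:,:2].astype(np.float32)
    print(nm,'rest rect',cv2.minAreaRect(w))
    # grip
    g=(P[...,2]>60)&(P[...,2]<135)&(abs(P[...,0]-507)<60)&(abs(P[...,1]-238)<50)&(hsv[...,2]<110)
    q=P[g];print(' grip n',len(q),np.median(q,0),np.percentile(q,[5,95],0))
# ring: bright low saturation pixels around
fits=[]
for nm,im,P in (('side',s,C),('scene',c,D)):
    hsv=cv2.cvtColor(im['color'],cv2.COLOR_BGR2HSV)
    print(nm)
    m=(hsv[...,1]<60)&(hsv[...,2]>100)&(P[...,2]>75)&(P[...,2]<160)&(np.hypot(P[...,0]-565,P[...,1]+190)<80)
    q=P[m];ok=np.ones(len(q),bool)
    for i in range(8):
        ce=q[ok].mean(0);n=np.linalg.svd(q[ok]-ce,full_matrices=False)[2][2];n*=np.sign(n[2])
        r=(q-ce)@n; ok=abs(r)<max(3,1.5*np.std(r[ok])) 
    print(' ',len(q),ok.sum(),'c',ce.round(1),'n',n.round(3),'tilt',np.degrees(np.arccos(n[2])).round(1),'az',np.degrees(np.arctan2(n[1],n[0])).round(1),np.std(r[ok]))
E
python3 meas.py
```

```text
side rest rect ((501.10040283203125, 233.94679260253906), (68.23995208740234, 113.42011260986328), 70.91111755371094)
 grip n 248 [503.28474204 235.39791066 102.53219299] [[489.99584957 225.13494682  63.60835938]
 [516.35314949 240.92080406 123.90935217]]
scene rest rect ((507.7639465332031, 227.37196350097656), (61.98330307006836, 126.99808502197266), 70.76819610595703)
 grip n 73 [516.16323235 224.33394497  96.99249559] [[505.89449996 217.84562023  63.22659209]
 [520.01378546 230.84256701 124.29262354]]
side
  575 391 c [ 569.9 -198.1  110.7] n [0.236 0.468 0.852] tilt 31.6 az 63.3 1.632209729175939
scene
  379 323 c [ 574.6 -200.4  111.6] n [0.221 0.475 0.852] tilt 31.6 az 65.0 1.2956321902779713
```

```bash
cat >> h.py <<'E'
def delta(pos,rot,o=None):
    o=o or get_obs();A=R.from_quat(o['tcp_rot'])
    d=A.inv().apply(np.asarray(pos)-o['eef_pos'])/10
    w=np.degrees((A.inv()*rot).as_rotvec())
    print('t',o['time_s'],'pos',o['eef_pos'].round(1),'rot',A.as_matrix().round(3).tolist(),'q',o['q'].round(3),'F',np.round(o['wrist_force'],1),'w',round(o['width'],1))
    print('delta cm',d.round(3),'deg',w.round(2))
def toolrot(z,y):
    z=np.asarray(z,float)/np.linalg.norm(z);y=np.asarray(y,float);y=y-z*(y@z);y/=np.linalg.norm(y)
    return R.from_matrix(np.c_[np.cross(y,z),y,z])
def restrot(yaw): a=np.radians(yaw);return toolrot([0,0,-1],[np.cos(a),np.sin(a),0])
E
python3 - <<'E'
from h import *
w=load('wrist');o=get_obs();A=R.from_quat(o['tcp_rot'])
cp=A.inv().apply(w['position']-o['eef_pos']);cr=A.inv()*R.from_quat(w['attitude'])
print(cp,cr.as_matrix().round(3))
np.savez('hand.npz',cp=cp,cr=cr.as_quat())
print(rays(w,[[256,192]]))
delta([503,235,231],restrot(70.9))
E
```

```text
[  67.42455817   -1.01450696 -141.83934598] [[-0.001  0.966  0.259]
 [ 1.     0.001  0.001]
 [ 0.001  0.259 -0.966]]
(array([ 71.34299239, 598.42208495, 372.54291122]), array([[ 0.23032138, -0.05537604, -0.97180925]]))
t 0.15 pos [137.2 583.9 230.7] rot [[-0.973, 0.229, -0.0], [0.229, 0.973, -0.001], [0.0, -0.001, -1.0]] q [ 1.122  0.105  0.097  1.564 -0.     1.353] F [0.5 0.5 0.1] w 85.4
delta cm [-4.3596e+01 -2.5590e+01 -1.4000e-02] deg [-0.06 -0.01  5.87]
```

>>> apply_moves(plan=[{"x": -5.3,"y": -3.1,"wz": 1.5},{"x": -10.6,"y": -6.2,"wz": 3},{"x": -15.9,"y": -9.3,"wz": 4.5},{"x": -21.2,"y": -12.4,"wz": 5.9},{"x": -26.5,"y": -15.5,"wz": 5.9}])

```text
schema error: expected keys x, y, z, wx, wy, wz
```

>>> apply_moves(plan=[{"x": -5,"y": -3.7},{"x": -10,"y": -7},{"x": -14,"y": -9.5},{"x": -17.8,"y": -11.4},{"x": -17.8,"y": -11.4}])

```text
schema error: expected keys x, y, z, wx, wy, wz
```

```bash
python3 - <<'E'
from h import *
delta([503,235,231],restrot(70.9))
cam('wrist','wrist1.png')
E
```

```text
t 0.15 pos [137.2 583.9 230.7] rot [[-0.973, 0.229, -0.0], [0.229, 0.973, -0.001], [0.0, -0.001, -1.0]] q [ 1.122  0.105  0.097  1.564 -0.     1.353] F [0.5 0.5 0.1] w 85.4
delta cm [-4.3596e+01 -2.5590e+01 -1.4000e-02] deg [-0.06 -0.01  5.87]
```

View pics/wrist1.png

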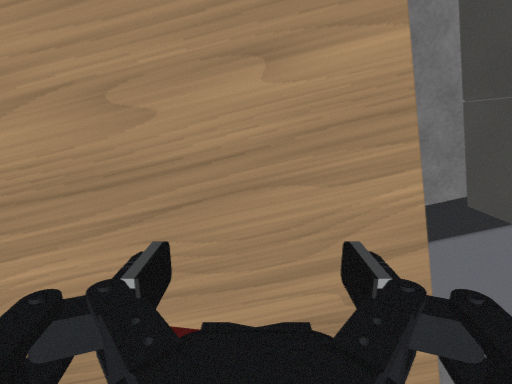

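All six keys are required. The arm hasn't moved, and the picture is unchanged.

>>> apply_moves(plan=[{"x": -5.3,"y": -3.1,"z": 0,"wx": 0,"wy": 0,"wz": 1.5},{"x": -10.6,"y": -6.2,"z": 0,"wx": 0,"wy": 0,"wz": 3},{"x": -15.9,"y": -9.3,"z": 0,"wx": 0,"wy": 0,"wz": 4.5},{"x": -21.2,"y": -12.4,"z": 0,"wx": 0,"wy": 0,"wz": 5.9},{"x": -26.5,"y": -15.5,"z": 0,"wx": 0,"wy": 0,"wz": 5.9}])

```text
time_s: 0.82
eef_pos: [360.9, 371.1, 231.3]
tcp_rot: [0.166, 0.986, 0.0, 0.0]
wrist_force: [1.1, 0.8, -0.4]
width: 85.5
```

```bash
python3 - <<'E'
from h import *
delta([503,235,231],restrot(70.9))
E
```

```text
t 0.825 pos [360.9 371.1 231.3] rot [[-0.945, 0.328, 0.0], [0.328, 0.945, 0.0], [-0.0, 0.0, -1.0]] q [ 0.546 -0.148 -0.151  1.567  0.     0.88 ] F [ 1.1  0.8 -0.4] w 85.5
delta cm [-17.886  -8.196   0.031] deg [ 0.02  0.01 -0.04]
```

>>> apply_moves(plan=[{"x": -5.5,"y": -2.5,"z": 0,"wx": 0,"wy": 0,"wz": 0},{"x": -11,"y": -5,"z": 0,"wx": 0,"wy": 0,"wz": 0},{"x": -16,"y": -7.3,"z": 0,"wx": 0,"wy": 0,"wz": 0},{"x": -17.9,"y": -8.2,"z": 0,"wx": 0,"wy": 0,"wz": 0},{"x": -17.9,"y": -8.2,"z": 0,"wx": 0,"wy": 0,"wz": 0}])

```text
time_s: 1.45
eef_pos: [502.4, 235.8, 230.9]
tcp_rot: [0.167, 0.986, -0.0, -0.0]
wrist_force: [-1.1, 0.6, 0.5]
width: 85.2
```

```bash
python3 - <<'E'
from h import *
delta([503,235,231],restrot(70.9))
w=cam('wrist','wrist2.png');P=cloud(w)
for p in [(256,192),(256,150),(256,230)]: print(p,P[p[1],p[0]])
E
```

```text
t 1.45 pos [502.4 235.8 230.9] rot [[-0.944, 0.329, -0.001], [0.329, 0.944, 0.0], [0.001, -0.0, -1.0]] q [ 0.203 -0.033 -0.043  1.561  0.     0.539] F [-1.1  0.6  0.5] w 85.2
delta cm [-0.085 -0.055 -0.006] deg [-0.01 -0.05 -0.13]
(256, 192) [496.23998845 236.64247169 121.68090771]
(256, 150) [467.86927758 246.57038535  38.22340424]
(256, 230) [575.54533482 208.85879933   0.71138795]
```

View pics/wrist2.png

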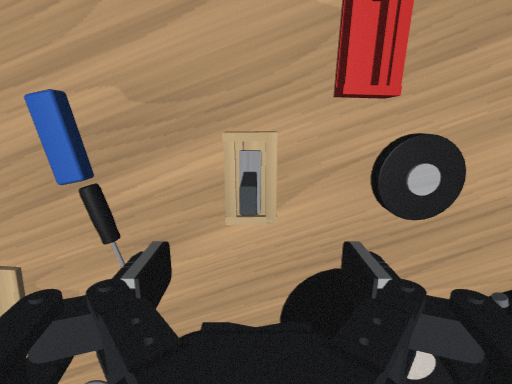

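The rest sits upright and centred at (250,178), with the grip top at about (248,180). A black disc shows behind the right finger near (340,315), so I'll check its clearance.

```bash
python3 - <<'E'
from h import *
w=load('wrist');P=cloud(w);hsv=cv2.cvtColor(w['color'],cv2.COLOR_BGR2HSV)
for p in [(330,290),(310,285),(420,180),(422,362),(97,381)]: print(p,P[p[1],p[0]].round(1),hsv[p[1],p[0]])
def rect(m,z):
    m=cv2.morphologyEx(m.astype(np.uint8),cv2.MORPH_CLOSE,np.ones((3,3)))
    cn=max(cv2.findContours(m,0,1)[0],key=cv2.contourArea)[:,0]
    return cn,cv2.minAreaRect(onplane(w,cn,z)[:,:2].astype(np.float32))
roi=np.zeros(P.shape[:2],bool);roi[120:235,215:290]=1
z=P[...,2]
print('rest',rect(roi&(z>20),40)[1])
print('grip top',rect(roi&(z>112),124)[1])
m=roi&(hsv[...,1]<70)&(hsv[...,2]>70)&(z>35);cn,r=rect(m,44);print('crossbar',r, cv2.boundingRect(cn))
# rest & grip pixel edges
k=cv2.resize(w['color'][120:235,210:295],None,fx=6,fy=5,interpolation=cv2.INTER_CUBIC);cv2.imwrite('pics/c2.png',k)
s=load('side');C=cloud(s)
m=(C[...,2]>100)&(C[...,2]<160)&(C[...,0]>560)&(C[...,1]>120);q=C[m];print('robot?',q.min(0),q.max(0))
E
```

```text
(330, 290) [658.7 277.1  61.1] [90 11 24]
(310, 285) [661.8 255.6  33.8] [132  64  20]
(420, 180) [570.3 425.1  28. ] [120   5 165]
(422, 362) [710.3 336.6 141.7] [ 14  17 195]
(97, 381) [ 736.6 -121.6    3.1] [128  15  69]
rest ((498.9579772949219, 228.97366333007812), (66.23178100585938, 111.32283782958984), 70.70665740966797)
grip top ((499.93377685546875, 227.07382202148438), (15.621159553527832, 29.145143508911133), 70.69784545898438)
crossbar ((501.71795654296875, 226.80300903320312), (25.206256866455078, 78.35868072509766), 69.81382751464844) (239, 150, 22, 66)
robot? [660.53126757 194.27873766 100.11161236] [835.30088318 369.92482245 148.00686643]
```

View pics/c2.png

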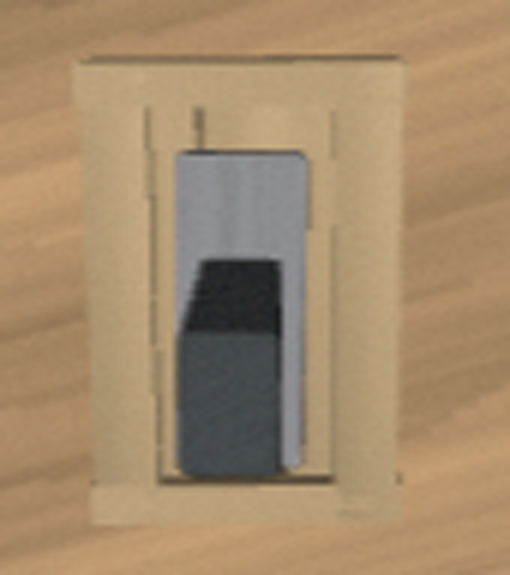

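```bash
python3 - <<'E'
from h import *
delta([500.5,227,71],restrot(70.5))
E
```

```text
t 1.5 pos [501.6 236.7 231.1] rot [[-0.945, 0.328, -0.001], [0.328, 0.945, 0.0], [0.001, 0.0, -1.0]] q [ 0.205 -0.034 -0.044  1.561  0.     0.539] F [-0.6  0.5  0.1] w 85.7
delta cm [-0.227 -0.957 16.013] deg [ 0.   -0.05  0.35]
```

>>> apply_moves(plan=[{"x": -0.16,"y": -0.94,"z": 4,"wx": 0,"wy": 0,"wz": 0.2},{"x": -0.16,"y": -0.94,"z": 8.5,"wx": 0,"wy": 0,"wz": 0.2},{"x": -0.16,"y": -0.94,"z": 13,"wx": 0,"wy": 0,"wz": 0.2},{"x": -0.16,"y": -0.94,"z": 16,"wx": 0,"wy": 0,"wz": 0.2},{"x": -0.16,"y": -0.94,"z": 16,"wx": 0,"wy": 0,"wz": 0.2}], claw=0)

```text
time_s: 2.12
eef_pos: [497.6, 228.1, 69.2]
tcp_rot: [0.167, 0.986, -0.001, -0.002]
wrist_force: [0.4, 0.2, 0.9]
width: 42.9
```

```bash
cat > cmd.py <<'E'
# track commanded pose: usage cmd.py x y z wx wy wz (cm,deg) -> compose
import sys,json,os
import numpy as np
from scipy.spatial.transform import Rotation as R
def get():
    d=json.load(open('cmd.json'));return np.array(d['p']),R.from_quat(d['q'])
def add(v):
    p,r=get();p=p+r.apply(np.array(v[:3],float)*10);r=r*R.from_rotvec(np.radians(v[3:]))
    json.dump({'p':list(p),'q':list(r.as_quat())},open('cmd.json','w'))
def go(pos,rot):
    p,r=get();print('cmd',p.round(1),'need cm',(r.inv().apply(np.asarray(pos)-p)/10).round(2),'deg',np.degrees((r.inv()*rot).as_rotvec()).round(2))
E
python3 - <<'E'
import json
from h import *
import cmd as _c
E
python3 - <<'E'
import os;os.rename('cmd.py','cmdp.py')
E
python3 - <<'E'
import json
from h import *
from cmdp import *
json.dump({'p':[137.256,584.121,231.331],'q':list(restrot(90+np.degrees(1.122-1.353)).as_quat())},open('cmd.json','w'))
add([-26.5,-15.5,0,0,0,5.9]);add([-17.9,-8.2,0,0,0,0]);add([-.16,-.94,16,0,0,.2])
go([500.5,227,71],restrot(70.5));delta([500.5,227,71],restrot(70.5))
w=cam('wrist','wrist3.png')
E
```

```text
cmd [500.4 227.   71.3] need cm [-0.01  0.    0.03] deg [0.   0.   0.16]
t 2.125 pos [497.6 228.1  69.2] rot [[-0.944, 0.329, -0.004], [0.329, 0.944, -0.001], [0.004, -0.002, -1.0]] q [ 0.191 -0.015 -0.32   1.27   0.     0.526] F [0.4 0.2 0.9] w 42.9
delta cm [-0.312 -0.008 -0.18 ] deg [-0.11 -0.23  0.29]
```

View pics/wrist3.png

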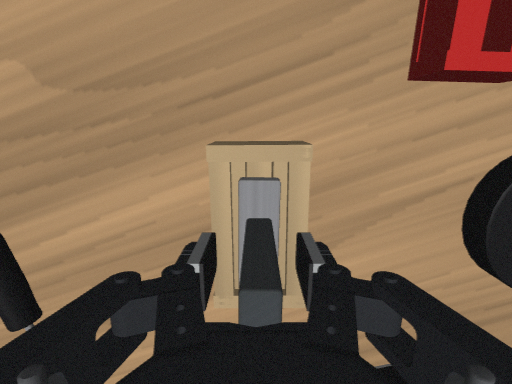

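The grip is centred between the jaws at (260,270). I'll close on it.

>>> apply_moves(plan=[{"x": 0,"y": 0,"z": 0,"wx": 0,"wy": 0,"wz": 0},{"x": 0,"y": 0,"z": 0,"wx": 0,"wy": 0,"wz": 0},{"x": 0,"y": 0,"z": 0,"wx": 0,"wy": 0,"wz": 0},{"x": 0,"y": 0,"z": 0,"wx": 0,"wy": 0,"wz": 0},{"x": 0,"y": 0,"z": 0,"wx": 0,"wy": 0,"wz": 0}], claw=-1, grip_force=100)

```text
time_s: 2.8
eef_pos: [501.6, 227.7, 73.5]
tcp_rot: [0.168, 0.986, 0.001, 0.001]
wrist_force: [-1.5, 2.0, 7.7]
width: 15.1
```

```bash
python3 - <<'E'
from h import *
from cmdp import *
delta([500.5,227,71],restrot(70.5));print(get_obs()['ft_torque'])
w=cam('wrist','wrist4.png');P=cloud(w);hsv=cv2.cvtColor(w['color'],cv2.COLOR_BGR2HSV)
E
```

```text
t 2.8 pos [501.6 227.7  73.5] rot [[-0.944, 0.331, 0.003], [0.331, 0.944, 0.001], [-0.002, 0.002, -1.0]] q [ 1.88e-01 -1.70e-02 -3.14e-01  1.27e+00  1.00e-03  5.25e-01] F [-1.5  2.   7.7] w 15.1
delta cm [ 0.085 -0.107  0.248] deg [0.13 0.13 0.19]
[0.38331194 0.4087841  0.01519521]
```

View pics/wrist4.png

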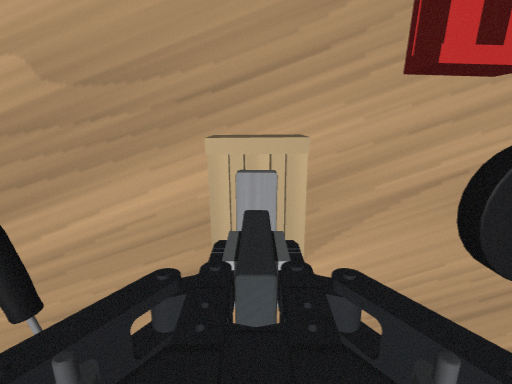

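```bash
python3 - <<'E'
from h import *
from cmdp import *
w=load('wrist');p,r=get();h=np.load('hand.npz');
hsv=cv2.cvtColor(w['color'],cv2.COLOR_BGR2HSV)
print(w['color'][160:180,256].tolist())
e=onplane(w,[[256,170],[237,172],[277,172]],44)
print(e, r.inv().apply(e-p).round(1))
# hypothetical camera at cmd pose with initial hand-eye
print(r.inv().apply(np.asarray(w['position'])-p),h['cp'],np.degrees((R.from_quat(h['cr']).inv()*r.inv()*R.from_quat(w['attitude'])).as_rotvec()))
print(proj(w,[[500.4,227,71.3]]))
E
```

```text
[[118, 154, 179], [116, 155, 178], [120, 157, 181], [118, 154, 178], [120, 156, 180], [119, 156, 180], [118, 155, 178], [118, 154, 178], [115, 155, 177], [116, 152, 178], [72, 75, 78], [71, 72, 72], [94, 94, 94], [141, 139, 139], [139, 136, 137], [141, 138, 138], [140, 136, 136], [140, 138, 137], [141, 139, 138], [140, 137, 137]]
[[464.31361812 239.63046641  44.        ]
 [461.62950681 228.31504332  44.        ]
 [469.72007106 251.28186596  44.        ]] [[ 38.2  -0.   27.3]
 [ 37.  -11.6  27.3]
 [ 37.   12.7  27.3]]
[  66.68177192   -0.43910198 -143.9473735 ] [  67.42455817   -1.01450696 -141.83934598] [-0.13924553 -0.13897603 -0.01169965]
[[256.22574696 247.07918525]]
```

```bash
cat > ring.py <<'E'
from h import *
def basis(az,tilt=32):
    a=np.radians(az);t=np.radians(tilt)
    n=np.array([np.sin(t)*np.cos(a),np.sin(t)*np.sin(a),np.cos(t)])
    u=np.array([-np.sin(a),np.cos(a),0]);v=np.cross(n,u)  # u horizontal, v uphill
    return n,u,v
def pl(im,uv,c,n):
    o,d=rays(im,uv);t=((c-o)@n)/(d@n);return o+d*t[:,None]
E
python3 - <<'E'
from ring import *
from cmdp import *
s=load('side');sc=load('scene')
n,u,v=basis(64.2);c=np.array([572,-199.5,111.2])
for im,px in ((s,[[267.7,125.9],[256.2,140],[249.5,124.5],[267.7,118.7]]),(sc,[[155+157*80/300,175+70*80/300],[155+200*80/300,175+112*80/300],[155+146*80/300,175+117*80/300],[155+135*80/300,175+62*80/300]])):
    q=pl(im,px,c,n);h=(q[0]+q[1])/2
    print('centre',h.round(1),'sep',np.linalg.norm(q[0]-q[1]))
    for nm,x in zip(['h1','h2','lug','pin'],q):
        d=x-h;print(nm,np.hypot(d@u,d@v).round(1),np.degrees(np.arctan2(d@v,d@u)).round(1))
E
```

```text
centre [ 567.5 -197.1  111.1] sep 53.181105927780166
h1 26.6 76.8
h2 26.6 -103.2
lug 48.3 169.3
pin 46.0 95.2
centre [ 572.4 -198.3  110.4] sep 53.86459547558538
h1 26.9 77.6
h2 26.9 -102.4
lug 49.6 170.5
pin 45.7 92.7
```

>>> apply_moves(plan=[{"x": 0,"y": 0,"z": -2,"wx": 0,"wy": 0,"wz": 0},{"x": 0,"y": 0,"z": -6,"wx": 0,"wy": 0,"wz": 0},{"x": 0,"y": 0,"z": -11,"wx": 0,"wy": 0,"wz": 0},{"x": 0,"y": 0,"z": -16,"wx": 0,"wy": 0,"wz": 0},{"x": 0,"y": 0,"z": -16,"wx": 0,"wy": 0,"wz": 0}])

```text
time_s: 3.48
eef_pos: [502.5, 227.4, 237.3]
tcp_rot: [0.168, 0.986, 0.001, 0.004]
wrist_force: [0.3, 0.3, -2.9]
width: 15.1
```

```bash
cat >> ring.py <<'E'
def rrot(ang,az,tilt=32):
    "tool rotation with z=-n and tool y = -(ring y at angle ang deg in u,v)"
    n,u,v=basis(az,tilt);a=np.radians(ang)
    return toolrot(-n,-(np.cos(a)*u+np.sin(a)*v))
E
python3 - <<'E'
from ring import *
from cmdp import *
add([0,0,-16,0,0,0])
n,u,v=basis(64.2);c=np.array([570.5,-198,111.0])
r=rrot(168,64.2);print(r.as_matrix().round(3))
t=c+n*135-75*r.as_matrix()[:,0];print(t)
go(t,r);delta(t,r)
# half way
E
```

```text
[[-0.548 -0.804 -0.231]
 [-0.656  0.584 -0.477]
 [ 0.518 -0.11  -0.848]]
[642.75239521 -84.36655114 186.61104871]
cmd [500.4 227.  231.3] need cm [-23.74 -24.67   4.47] deg [ 25.27  22.94 -69.57]
t 3.475 pos [502.5 227.4 237.3] rot [[-0.944, 0.331, 0.008], [0.331, 0.944, 0.001], [-0.007, 0.004, -1.0]] q [ 0.188 -0.053 -0.052  1.564 -0.     0.525] F [ 0.3  0.3 -2.9] w 15.1
delta cm [-23.515 -24.8     5.138] deg [ 25.23  23.44 -69.63]
```

>>> apply_moves(plan=[{"x": -3.1,"y": -3.2,"z": 0,"wx": 3.3,"wy": 3.0,"wz": -9.0},{"x": -6.2,"y": -6.4,"z": 0,"wx": 6.6,"wy": 6.0,"wz": -18.1},{"x": -9.3,"y": -9.6,"z": 0,"wx": 9.9,"wy": 8.9,"wz": -27.1},{"x": -12.3,"y": -12.8,"z": 0,"wx": 13.1,"wy": 11.9,"wz": -36.2},{"x": -15.4,"y": -16,"z": 0,"wx": 16.4,"wy": 14.9,"wz": -45.2}])

```text
time_s: 4.1
eef_pos: [593.2, 23.6, 230.8]
tcp_rot: [-0.227, 0.955, -0.116, -0.149]
wrist_force: [1.0, -0.1, -3.5]
width: 14.8
```

```bash
python3 - <<'E'
from ring import *
from cmdp import *
add([-15.4,-16,0,16.4,14.9,-45.2])
n,u,v=basis(64.2);c=np.array([570.5,-198,111.0])
r=rrot(168,64.2)
t=c+n*135-75*r.as_matrix()[:,0]
go(t,r);delta(t,r)
E
```

```text
cmd [592.7  25.1 231.3] need cm [ -1.45 -11.17   6.15] deg [  8.86   8.05 -24.36]
t 4.1 pos [593.2  23.6 230.8] rot [[-0.853, -0.468, -0.232], [-0.399, 0.87, -0.289], [0.337, -0.154, -0.929]] q [-0.028  0.435  0.435  1.807 -0.3   -0.458] F [ 1.  -0.1 -3.5] w 14.8
delta cm [ -1.405 -11.037   6.069] deg [  8.83   7.91 -24.05]
```

>>> apply_moves(plan=[{"x": -0.4,"y": -3,"z": 1.5,"wx": 3,"wy": 2.7,"wz": -8.1},{"x": -0.9,"y": -6.5,"z": 3.5,"wx": 6,"wy": 5.4,"wz": -16.2},{"x": -1.3,"y": -9.7,"z": 5.3,"wx": 8.9,"wy": 8,"wz": -24.4},{"x": -1.45,"y": -11.2,"z": 6.2,"wx": 8.9,"wy": 8,"wz": -24.4},{"x": -1.45,"y": -11.2,"z": 6.2,"wx": 8.9,"wy": 8,"wz": -24.4}])

```text
time_s: 4.72
eef_pos: [642.4, -85.2, 185.6]
tcp_rot: [-0.422, 0.864, -0.169, -0.216]
wrist_force: [0.4, -0.1, -1.7]
width: 14.9
```

```bash
python3 - <<'E'
from ring import *
from cmdp import *
add([-1.45,-11.2,6.2,8.9,8,-24.4])
n,u,v=basis(64.2);c=np.array([570.5,-198,111.0])
r=rrot(168,64.2)
t=c+n*135-75*r.as_matrix()[:,0]
go(t,r);delta(t,r)
w=cam('wrist','wrist5.png')
E
```

```text
cmd [642.8 -84.7 186.2] need cm [ 0.    0.02 -0.06] deg [-0.05  0.04  0.03]
t 4.725 pos [642.4 -85.2 185.6] rot [[-0.551, -0.802, -0.231], [-0.655, 0.587, -0.475], [0.517, -0.11, -0.849]] q [-0.1    0.563  0.476  1.696 -0.519 -0.951] F [ 0.4 -0.1 -1.7] w 14.9
delta cm [-0.02   0.012 -0.13 ] deg [ 0.09  0.08 -0.18]
```

View pics/wrist5.png

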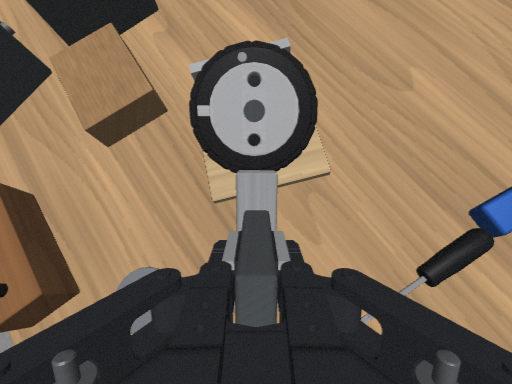

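The ring is in full view. Its centre is at (254,110), the holes at (254,79) and (254,140), the lug at (204,111) and the stop pin at (242,57). Next I'll take precise measurements in the tool frame.

```bash
cat > rm.py <<'E'
from ring import *
from cmdp import *
def measure(w,c0=(254,110),rad=52):
    g=cv2.cvtColor(w['color'],cv2.COLOR_BGR2GRAY);P=cloud(w)
    roi=np.zeros(g.shape,np.uint8);cv2.circle(roi,c0,rad,1,-1)
    m=((g>120)&(roi>0)).astype(np.uint8)
    nl,lab,st,ce=cv2.connectedComponentsWithStats(m);i=1+np.argmax(st[1:,4]);m=(lab==i).astype(np.uint8)
    m2=cv2.erode(m,np.ones((3,3)))>0
    q=P[m2];ok=np.ones(len(q),bool)
    for k in range(8):
        ce=q[ok].mean(0);n=np.linalg.svd(q[ok]-ce,full_matrices=False)[2][2];n*=np.sign(n[2]);r=(q-ce)@n;ok=abs(r)<2.5*np.std(r[ok])
    print('plane c',ce.round(1),'n',n.round(4),'tilt',np.degrees(np.arccos(n[2])).round(2),'az',np.degrees(np.arctan2(n[1],n[0])).round(2),'std',np.std(r[ok]).round(2),ok.sum())
    cs,hi=cv2.findContours(m,cv2.RETR_CCOMP,cv2.CHAIN_APPROX_NONE)
    holes=[];
    for k,cn in enumerate(cs):
        a=cv2.contourArea(cn)
        if hi[0,k,3]>=0 and a>15:
            # intensity weighted centroid
            x,y,ww,hh=cv2.boundingRect(cn);x-=2;y-=2;ww+=4;hh+=4
            W=np.clip(150-g[y:y+hh,x:x+ww].astype(float),0,None);vv,uu=np.mgrid[y:y+hh,x:x+ww]
            holes.append((a,(uu*W).sum()/W.sum(),(vv*W).sum()/W.sum()))
    print('holes',np.round(holes,2).tolist())
    return ce,n,holes,m
if __name__=='__main__':
    w=load('wrist');ce,n,holes,m=measure(w)
    p,r=get();T=lambda x:r.inv().apply(np.atleast_2d(x)-p).round(2)
    uv=np.array([h[1:] for h in holes]);uv=uv[np.argsort(uv[:,1])]
    d=pl(w,uv,ce,n);print('world',d.round(1).tolist());print('tool',T(d).tolist(),'n tool',r.inv().apply(n).round(4))
    print('sep',np.linalg.norm(d[0]-d[-1]))
    # ring axis known-size scale check: sep should be 54
    e=pl(w,[[204,111],[242,57]],ce,n);print('lug,pin tool',T(e).tolist())
E
python3 rm.py
```

```text
plane c [ 568.6 -201.1  112.2] n [0.2113 0.4861 0.8479] tilt 32.01 az 66.51 std 0.68 5174
holes [[154.5, 253.64, 139.39], [406.0, 253.81, 110.44], [188.5, 253.76, 79.08]]
world [[553.9, -217.7, 125.3], [568.9, -200.0, 111.4], [583.6, -182.8, 97.9]]
tool [[104.56, 0.57, 135.44], [77.48, 0.44, 135.33], [51.16, 0.13, 135.22]] n tool [ 0.0039  0.02   -0.9998]
sep 53.39499460269051
lug,pin tool [[77.15, -45.59, 134.41], [122.78, -9.74, 135.3]]
```

```bash
python3 - <<'E'
from ring import *
from cmdp import *
w=load('wrist');p,r=get();M=r.as_matrix()
g=cv2.cvtColor(w['color'],cv2.COLOR_BGR2GRAY);print(g[160:180,256].tolist(),g[190,230:285].tolist())
# cast onto tool-z planes
for zz,px in ((27.3,[[256,172.5],[237,190],[277,190]]),(39.3,[[256,169.5]])):
    o,d=rays(w,px);n=M[:,2];t=((p+n*zz-o)@n)/(d@n);print(zz,r.inv().apply(o+d*t[:,None]-p).round(1).tolist())
r2=r*R.from_rotvec(np.radians([0.7,0,0.4]))
c=p+r.apply([79.0,0.0,135.3]);print('c',c)
n2=r2.as_matrix()[:,2]
go(c-n2*(39.3+11+10),r2)
E
```

```text
[30, 28, 34, 31, 36, 29, 33, 34, 30, 15, 121, 122, 126, 145, 146, 147, 150, 149, 149, 149] [170, 171, 170, 174, 172, 173, 130, 128, 142, 144, 149, 148, 150, 146, 151, 151, 151, 150, 150, 145, 143, 142, 141, 141, 143, 146, 149, 149, 151, 150, 145, 150, 146, 145, 145, 146, 147, 144, 145, 148, 148, 148, 147, 144, 148, 139, 127, 123, 143, 148, 153, 151, 153, 153, 150]
27.3 [[38.0, 1.8, 27.3], [27.3, -9.7, 27.3], [27.2, 14.5, 27.3]]
39.3 [[37.9, 1.9, 39.3]]
c [ 568.42171171 -201.19307019  112.28694275]
cmd [642.8 -84.7 186.2] need cm [7.9  0.07 7.5 ] deg [ 0.7 -0.   0.4]
```

>>> apply_moves(plan=[{"x": 3,"y": 0,"z": 1,"wx": 0.7,"wy": 0,"wz": 0.4},{"x": 6,"y": -0.1,"z": 3,"wx": 0.7,"wy": 0,"wz": 0.4},{"x": 7.8,"y": -0.13,"z": 5,"wx": 0.7,"wy": 0,"wz": 0.4},{"x": 7.8,"y": -0.13,"z": 7,"wx": 0.7,"wy": 0,"wz": 0.4},{"x": 7.8,"y": -0.13,"z": 7,"wx": 0.7,"wy": 0,"wz": 0.4}])

```text
time_s: 5.4
eef_pos: [584.3, -169.6, 167.3]
tcp_rot: [-0.421, 0.864, -0.176, -0.213]
wrist_force: [0.9, -0.3, -2.0]
width: 14.8
```

```bash
python3 - <<'E'
from ring import *
from cmdp import *
add([7.8,-.13,7,.7,0,.4])
p,r=get();delta(p,r)
w=cam('wrist','wrist6.png');s=cam('side');sc=cam('scene')
k=lambda im,x,y:cv2.resize(im['color'][y:y+75,x:x+100],(400,300),interpolation=cv2.INTER_CUBIC)
wc=cv2.resize(w['color'][60:260,156:356],(600,600),interpolation=cv2.INTER_CUBIC)
cv2.imwrite('pics/w6c.png',wc)
cv2.imwrite('pics/ss6.png',np.hstack([k(s,215,95),k(sc,150,165)]))
E
```

```text
t 5.4 pos [ 584.3 -169.6  167.3] rot [[-0.555, -0.802, -0.22], [-0.653, 0.584, -0.483], [0.516, -0.124, -0.847]] q [-0.236  0.318  0.137  1.509 -0.548 -1.109] F [ 0.9 -0.3 -2. ] w 14.8
delta cm [-0.001 -0.088  0.013] deg [ 0.07  0.04 -0.07]
```

View pics/w6c.png

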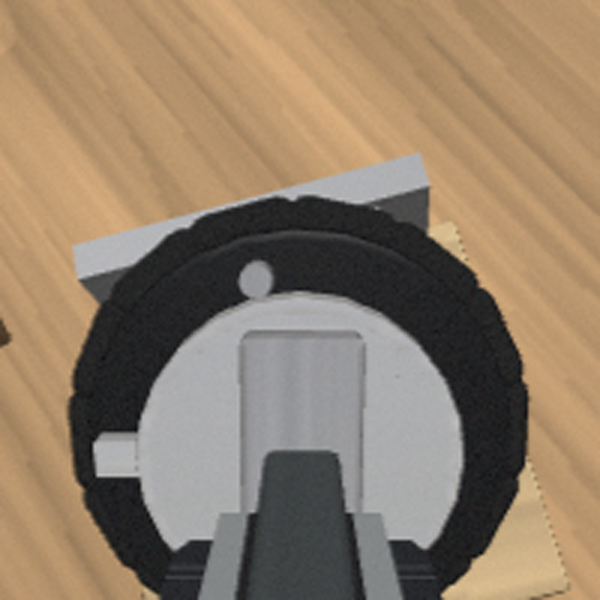

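View pics/ss6.png

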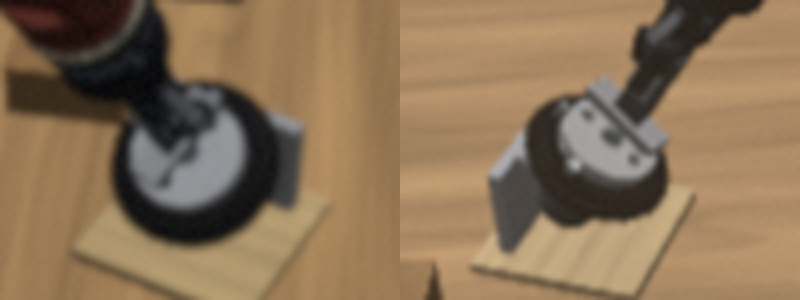

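```bash
python3 - <<'E'
from ring import *
from cmdp import *
w=load('wrist');h=np.load('hand.npz');cp=h['cp'];cr=R.from_quat(h['cr'])
K=w['mtx']
def cast(px,z):
    px=np.atleast_2d(px).astype(float);d=np.c_[(px[:,0]-K[0,2])/K[0,0],-(px[:,1]-K[1,2])/K[1,1],-np.ones(len(px))]
    d=cr.apply(d);t=(z-cp[2])/d[:,2];return (cp+d*t[:,None]).round(2)
P=lambda u,v:[156+u/3,60+v/3]
for z in (62,64,66,68):
    a=cast([P(138,450),P(465,450),P(301.5,292),P(116,455),P(256,278)],z);print(z,'width',np.round(a[1,1]-a[0,1],2),'ymid',(a[0,1]+a[1,1])/2,'topx',a[2,0],'->cx',a[2,0]-42,'lugx',a[3,0],'pin',a[4])
print('crossbar',cast([P(241,430),P(365,430),[256,172.5]],27.3),cast([[256,169.5]],39.3))
z=w['z_map'];g=cv2.cvtColor(w['color'],cv2.COLOR_BGR2GRAY)
o,d=None,None
px=[[228,190],[228,200],[228,210],[285,190],[285,210],[295,200],[215,200]]
for u,v in px:
    D=z[v,u];q=np.array([(u-K[0,2])/K[0,0],-(v-K[1,2])/K[1,1],-1])*D;print((u,v),(cp+cr.apply(q)).round(1))
E
```

```text
62 width 81.8 ymid -0.7100000000000009 topx 43.18 ->cx 1.1799999999999997 lugx 2.54 pin [ 46.51 -11.46  62.  ]
64 width 82.6 ymid -0.7099999999999973 topx 42.95 ->cx 0.9500000000000028 lugx 1.9 pin [ 46.3  -11.57  64.  ]
66 width 83.41 ymid -0.7049999999999983 topx 42.71 ->cx 0.7100000000000009 lugx 1.26 pin [ 46.1  -11.67  66.  ]
68 width 84.2 ymid -0.6999999999999993 topx 42.47 ->cx 0.46999999999999886 lugx 0.63 pin [ 45.89 -11.77  68.  ]
crossbar [[ 18.96 -13.23  27.3 ]
 [ 18.93  12.34  27.3 ]
 [ 38.22  -1.04  27.3 ]] [[38.1  -1.04 39.3 ]]
(228, 190) [ 18.6 -21.9  64.6]
(228, 200) [ 10.8 -22.2  65. ]
(228, 210) [  2.9 -22.4  64.8]
(285, 190) [  67.4   -1.  -141.8]
(285, 210) [ 2.6 21.1 65.8]
(295, 200) [10.7 28.3 65. ]
(215, 200) [ 11.1 -31.9  64. ]
```

>>> apply_moves(plan=[{"x": 0.05,"y": 0,"z": 0.6,"wx": 0.4,"wy": 0,"wz": 0},{"x": 0.05,"y": 0,"z": 1.1,"wx": 0.4,"wy": 0,"wz": 0},{"x": 0.05,"y": 0,"z": 1.5,"wx": 0.4,"wy": 0,"wz": 0},{"x": 0.05,"y": 0,"z": 1.9,"wx": 0.4,"wy": 0,"wz": 0},{"x": 0.05,"y": 0,"z": 2.0,"wx": 0.4,"wy": 0,"wz": 0}])

```text
time_s: 6.18
eef_pos: [580.2, -180.2, 150.2]
tcp_rot: [-0.422, 0.863, -0.179, -0.212]
wrist_force: [-0.3, -0.3, -3.3]
width: 14.6
```

```bash
cat >> h.py <<'E'
def st():
    from cmdp import get
    o=get_obs();p,r=get();A=R.from_quat(o['tcp_rot'])
    print('t',round(o['time_s'],2),'pos err tool mm',r.inv().apply(o['eef_pos']-p).round(2),'rot err',np.degrees((r.inv()*A).as_rotvec()).round(2),'F tool',r.inv().apply(o['wrist_force']).round(1),'M tool',r.inv().apply(o['ft_torque']).round(2),'w',round(o['width'],1),'q',o['q'].round(2))
E
python3 - <<'E'
from ring import *
from cmdp import *
add([.05,0,2.0,.4,0,0]);st()
w=cam('wrist');s=cam('side');sc=cam('scene')
wc=cv2.resize(w['color'][100:240,156:356],(600,420),interpolation=cv2.INTER_CUBIC)
k=lambda im,x,y:cv2.resize(im['color'][y:y+45,x:x+75],(300,180),interpolation=cv2.INTER_CUBIC)
cv2.imwrite('pics/w7.png',np.vstack([wc,np.hstack([k(s,225,105),k(sc,165,180)])]))
E
```

```text
t 6.17 pos err tool mm [-0.15  0.12  0.38] rot err [-0.03  0.01 -0.02] F tool [-1.3  0.4  3. ] M tool [-0.21 -0.78  0.01] w 14.6 q [-0.25  0.3   0.08  1.46 -0.55 -1.13]
```

View pics/w7.png

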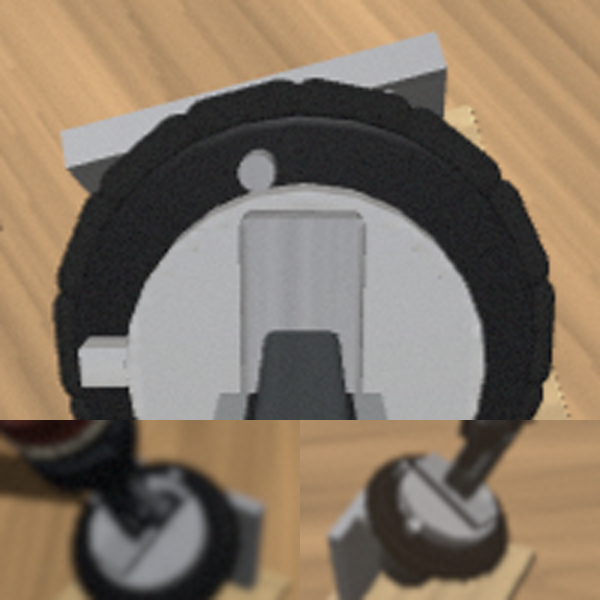

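>>> apply_moves(plan=[{"x": 0,"y": 0,"z": 0.2,"wx": 0,"wy": 0,"wz": 0},{"x": 0,"y": 0,"z": 0.35,"wx": 0,"wy": 0,"wz": 0},{"x": 0,"y": 0,"z": 0.5,"wx": 0,"wy": 0,"wz": 0},{"x": 0,"y": 0,"z": 0.6,"wx": 0,"wy": 0,"wz": 0},{"x": 0,"y": 0,"z": 0.6,"wx": 0,"wy": 0,"wz": 0}])

```text
time_s: 6.95
eef_pos: [580.1, -181.7, 148.4]
tcp_rot: [-0.423, 0.863, -0.18, -0.21]
wrist_force: [-3.8, 15.2, 16.9]
width: 15.2
```

```bash
python3 - <<'E'
from ring import *
from cmdp import *
add([0,0,.6,0,0,0]);st()
E
```

```text
t 6.95 pos err tool mm [-0.01 -0.38 -3.34] rot err [ 0.15 -0.13 -0.03] F tool [  0.9   9.7 -21. ] M tool [-2.3  -0.46  0.04] w 15.2 q [-0.25  0.29  0.07  1.45 -0.55 -1.14]
```

```bash
cat > look.py <<'E'
import sys
from ring import *
from cmdp import *
n=sys.argv[1]
w=cam('wrist');s=cam('side');sc=cam('scene')
wc=cv2.resize(w['color'][100:240,156:356],(600,420),interpolation=cv2.INTER_CUBIC)
k=lambda im,x,y:cv2.resize(im['color'][y:y+45,x:x+75],(300,180),interpolation=cv2.INTER_CUBIC)
cv2.imwrite('pics/'+n,np.vstack([wc,np.hstack([k(s,225,105),k(sc,165,180)])]))
st()
E
python3 look.py w8.png
```

```text
t 7.1 pos err tool mm [ 0.02 -0.4  -3.32] rot err [ 0.15 -0.13 -0.03] F tool [  1.2  10.2 -21.3] M tool [-2.33 -0.49  0.07] w 14.6 q [-0.25  0.29  0.07  1.45 -0.55 -1.14]
```

View pics/w8.png

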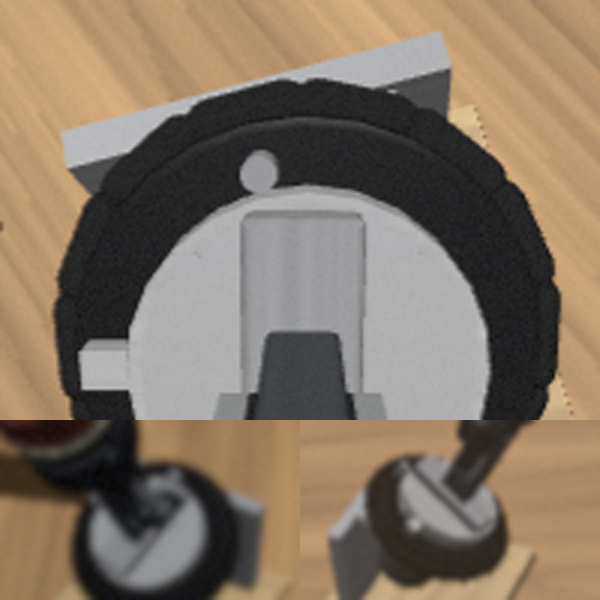

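>>> apply_moves(plan=[{"x": 0,"y": 0,"z": -0.35,"wx": 0,"wy": 0,"wz": 0},{"x": 0,"y": 0.1,"z": -0.35,"wx": -0.5,"wy": 0,"wz": 0},{"x": 0,"y": 0.1,"z": -0.2,"wx": -0.5,"wy": 0,"wz": 0},{"x": 0,"y": 0.1,"z": 0,"wx": -0.5,"wy": 0,"wz": 0},{"x": 0,"y": 0.1,"z": 0,"wx": -0.5,"wy": 0,"wz": 0}])

```text
time_s: 7.72
eef_pos: [579.3, -181.1, 148.3]
tcp_rot: [-0.422, 0.864, -0.176, -0.212]
wrist_force: [-3.8, 17.6, 20.6]
width: 14.7
```

```bash
python3 - <<'E'
from cmdp import *
add([0,.1,0,-.5,0,0])
E
python3 look.py w9.png
```

```text
t 7.88 pos err tool mm [-0.04 -0.4  -3.35] rot err [ 0.13 -0.14 -0.03] F tool [  1.    9.7 -25.6] M tool [-2.53 -0.57  0.09] w 14.8 q [-0.26  0.3   0.08  1.46 -0.55 -1.14]
```

View pics/w9.png

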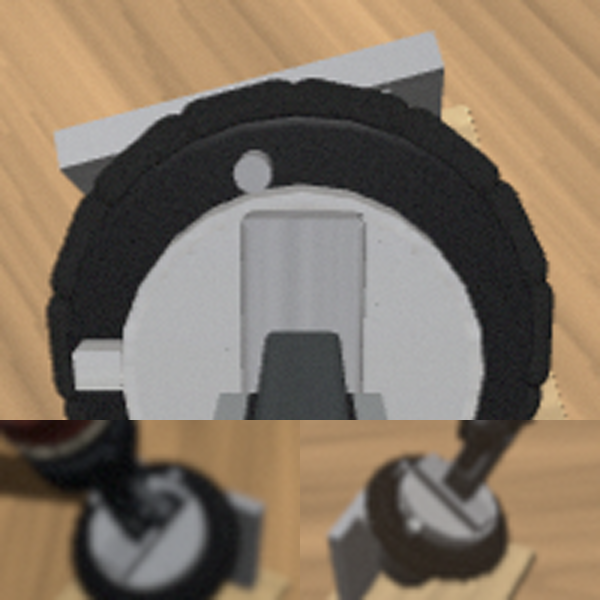

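```bash
cat > gap.py <<'E'
from h import *
w=load('wrist');h=np.load('hand.npz');cp=h['cp'];cr=R.from_quat(h['cr']);K=w['mtx'];z=w['z_map']
v,u=np.mgrid[:384,:512];q=np.dstack([(u-K[0,2])/K[0,0],-(v-K[1,2])/K[1,1],-np.ones(z.shape)])*z[...,None]
T=cp+cr.apply(q.reshape(-1,3)).reshape(q.shape)
g=cv2.cvtColor(w['color'],cv2.COLOR_BGR2GRAY)
cb=T[178:205,242:272].reshape(-1,3)
L=T[178:222,206:232].reshape(-1,3);Rr=T[178:222,281:308].reshape(-1,3)
for nm,a in (('cross',cb),('L',L),('R',Rr)): print(nm,np.median(a,0).round(2),a[:,2].std().round(2))
a=np.vstack([L,Rr]);a=a[abs(a[:,2]-np.median(a[:,2]))<5];A=np.c_[a[:,:2],np.ones(len(a))];s=np.linalg.lstsq(A,a[:,2],rcond=None)[0];print('ring slope deg x,y',np.degrees(s[:2]).round(2),'z0',s[2].round(2))
b=cb[abs(cb[:,2]-np.median(cb[:,2]))<5];B=np.c_[b[:,:2],np.ones(len(b))];s2=np.linalg.lstsq(B,b[:,2],rcond=None)[0];print('cross slope',np.degrees(s2[:2]).round(2),s2[2].round(2))
m=b.mean(0);print('top-to-ring gap',(s[0]*m[0]+s[1]*m[1]+s[2]-m[2]).round(2),'(12 = seated)')
E
python3 gap.py
```

```text
cross [26.11 -1.01 30.22] 12.08
L [ 17.5  -26.21  42.05] 8.28
R [17.34 24.39 42.55] 9.87
ring slope deg x,y [0.29 0.53] z0 42.21
cross slope [-0.4  -0.34] 30.4
top-to-ring gap 12.12 (12 = seated)
```

By depth, the crossbar's top is 12.1 mm above the ring face, so the spanner is fully seated. I'll ease off the pressure and turn clockwise (positive wz).

>>> apply_moves(plan=[{"x": 0,"y": 0,"z": -0.2,"wx": 0,"wy": 0,"wz": 5},{"x": 0,"y": 0,"z": -0.2,"wx": 0,"wy": 0,"wz": 14},{"x": 0,"y": 0,"z": -0.2,"wx": 0,"wy": 0,"wz": 23},{"x": 0,"y": 0,"z": -0.2,"wx": 0,"wy": 0,"wz": 32},{"x": 0,"y": 0,"z": -0.2,"wx": 0,"wy": 0,"wz": 40}])

```text
time_s: 8.5
eef_pos: [578.8, -180.0, 148.0]
tcp_rot: [-0.099, 0.956, -0.237, -0.14]
wrist_force: [-4.0, 14.6, 11.2]
width: 14.9
```

```bash
python3 - <<'E'
from cmdp import *
add([0,0,-.2,0,0,40])
E
python3 look.py w10.png; python3 gap.py
```

```text
t 8.65 pos err tool mm [-0.08  0.53 -1.6 ] rot err [-0.06 -0.07 -0.02] F tool [  5.8   6.2 -14.4] M tool [-2.    0.51 -0.04] w 15.0 q [-0.25  0.3   0.09  1.46 -0.55 -0.43]
cross [26.13 -1.01 30.29] 14.77
L [ 17.41 -26.29  42.38] 9.79
R [17.26 24.43 42.77] 14.51
ring slope deg x,y [0.6  0.41] z0 42.39
cross slope [-0.38  0.06] 30.47
top-to-ring gap 12.36 (12 = seated)
```

View pics/w10.png

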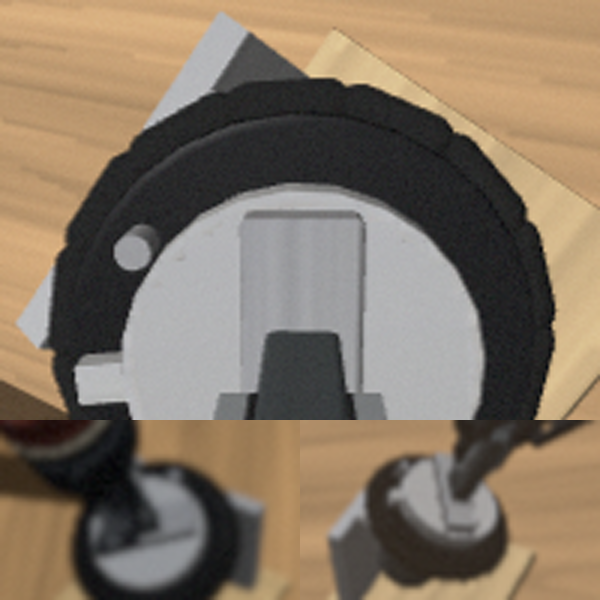

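The ring turns with the spanner. The lug is at (100,380) and the pin at (135,247) in the crop, about 25° left. I'll keep turning.

>>> apply_moves(plan=[{"x": 0,"y": 0,"z": 0,"wx": 0,"wy": 0,"wz": 6},{"x": 0,"y": 0,"z": 0,"wx": 0,"wy": 0,"wz": 12},{"x": 0,"y": 0,"z": 0,"wx": 0,"wy": 0,"wz": 18},{"x": 0,"y": 0,"z": 0,"wx": 0,"wy": 0,"wz": 24},{"x": 0,"y": 0,"z": 0,"wx": 0,"wy": 0,"wz": 26}])

```text
time_s: 9.28
eef_pos: [578.8, -179.4, 147.8]
tcp_rot: [0.117, 0.954, -0.262, -0.083]
wrist_force: [-3.2, 17.6, 11.5]
width: 14.7
```

```bash
python3 - <<'E'
from cmdp import *
add([0,0,0,0,0,26])
E
python3 look.py w11.png
```

```text
t 9.43 pos err tool mm [ 0.48  1.37 -1.66] rot err [-0.16 -0.02 -0.13] F tool [  9.1   7.9 -17.4] M tool [-2.32  1.75 -0.15] w 15.0 q [-0.25  0.3   0.09  1.46 -0.55  0.02]
```

View pics/w11.png

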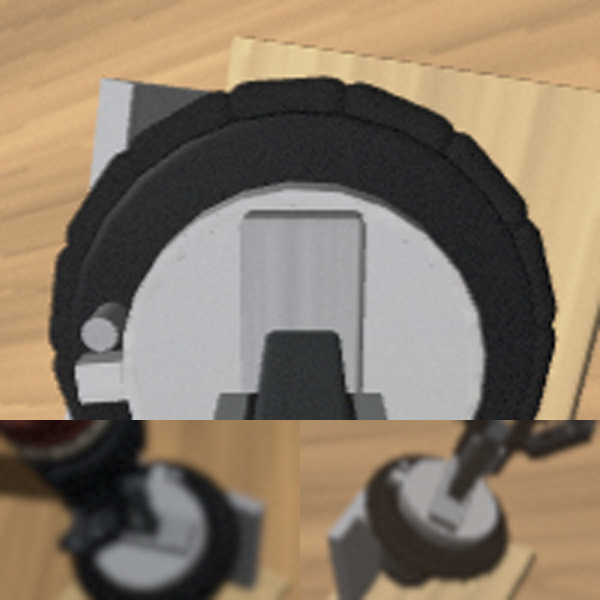

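>>> apply_moves(plan=[{"x": 0,"y": 0,"z": 0,"wx": 0,"wy": 0,"wz": 1.5},{"x": 0,"y": 0,"z": 0,"wx": 0,"wy": 0,"wz": 3},{"x": 0,"y": 0,"z": 0,"wx": 0,"wy": 0,"wz": 4},{"x": 0,"y": 0,"z": 0,"wx": 0,"wy": 0,"wz": 5},{"x": 0,"y": 0,"z": 0,"wx": 0,"wy": 0,"wz": 5}])

```text
time_s: 10.05
eef_pos: [578.9, -179.3, 147.7]
tcp_rot: [0.157, 0.949, -0.265, -0.072]
wrist_force: [-3.4, 18.7, 10.9]
width: 14.8
```

```bash
python3 - <<'E'
from cmdp import *
add([0,0,0,0,0,5])
E
python3 look.py w12.png
```

```text
t 10.2 pos err tool mm [ 0.66  1.62 -1.62] rot err [-0.18 -0.   -0.18] F tool [ 10.3   7.8 -17. ] M tool [-2.39  1.85 -0.44] w 14.8 q [-0.25  0.3   0.09  1.46 -0.55  0.11]
```

View pics/w12.png

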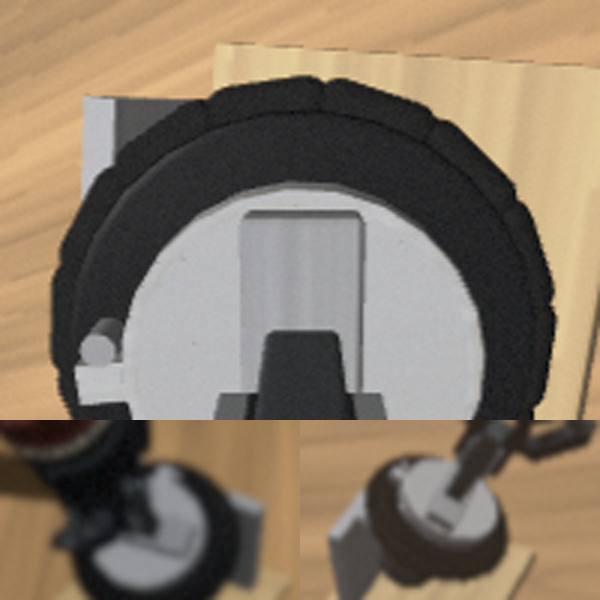

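The lug is meeting the pin and the torque is starting to rise. I'll press a little further to confirm.

>>> apply_moves(plan=[{"x": 0,"y": 0,"z": 0,"wx": 0,"wy": 0,"wz": 1},{"x": 0,"y": 0,"z": 0,"wx": 0,"wy": 0,"wz": 2},{"x": 0,"y": 0,"z": 0,"wx": 0,"wy": 0,"wz": 3},{"x": 0,"y": 0,"z": 0,"wx": 0,"wy": 0,"wz": 3},{"x": 0,"y": 0,"z": 0,"wx": 0,"wy": 0,"wz": 3}])

```text
time_s: 10.82
eef_pos: [578.8, -179.1, 147.6]
tcp_rot: [0.181, 0.944, -0.267, -0.066]
wrist_force: [-1.5, 17.1, 10.9]
width: 14.8
```

```bash
python3 - <<'E'
from cmdp import *
add([0,0,0,0,0,3])
E
python3 look.py w13.png
```

```text
t 10.97 pos err tool mm [ 0.82  1.73 -1.65] rot err [-0.16  0.01 -0.35] F tool [  7.9   6.5 -17.8] M tool [-2.26  1.5  -2.31] w 14.8 q [-0.25  0.31  0.09  1.46 -0.55  0.16]
```

View pics/w13.png

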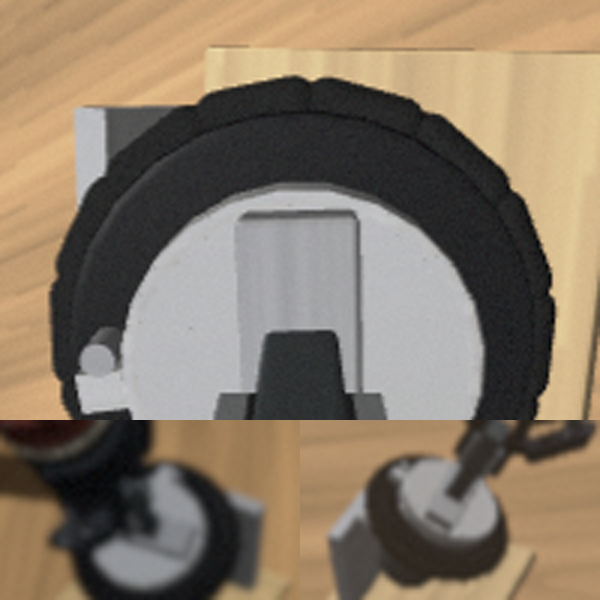

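Torque is 2.3 N·m, so the lug is on the hard stop. I'll relax the twist (inside the hole play) and pull straight out along the axis.

>>> apply_moves(plan=[{"x": 0.08,"y": 0.15,"z": -0.1,"wx": 0,"wy": 0,"wz": -3},{"x": 0.08,"y": 0.15,"z": -0.3,"wx": 0,"wy": 0,"wz": -3},{"x": 0.08,"y": 0.15,"z": -1,"wx": 0,"wy": 0,"wz": -3},{"x": 0.08,"y": 0.15,"z": -2.3,"wx": 0,"wy": 0,"wz": -3},{"x": 0.08,"y": 0.15,"z": -4,"wx": 0,"wy": 0,"wz": -3}])

```text
time_s: 11.6
eef_pos: [587.4, -160.5, 180.7]
tcp_rot: [0.159, 0.948, -0.267, -0.072]
wrist_force: [0.1, 0.6, -2.0]
width: 15.1
```

```bash
python3 - <<'E'
from cmdp import *
add([.08,.15,-4,0,0,-3])
E
python3 look.py w14.png;python3 - <<'E'
from ring import *
from cmdp import *
w=load('wrist');g=cv2.cvtColor(w['color'],cv2.COLOR_BGR2GRAY)
print([g[190,225:290].tolist()])
go([500.4,227,250],restrot(70.5))
E
```

```text
t 11.75 pos err tool mm [-0.88 -0.16 -1.34] rot err [-0.02 -0.13  0.06] F tool [-0.3  1.8  2.8] M tool [-0.81 -0.02 -0.01] w 15.0 q [-0.22  0.33  0.17  1.54 -0.55  0.15]
[[185, 183, 184, 186, 185, 186, 182, 186, 185, 184, 187, 163, 163, 163, 161, 164, 165, 167, 165, 166, 169, 167, 168, 165, 163, 161, 158, 157, 158, 160, 162, 166, 166, 167, 169, 165, 162, 164, 163, 164, 164, 161, 160, 163, 165, 163, 164, 164, 163, 164, 137, 103, 142, 179, 188, 185, 185, 185, 186, 185, 184, 183, 186, 182, 186]]
cmd [ 587.3 -160.7  180.2] need cm [ 21.66  25.33 -22.73] deg [-31.96  -2.99   0.5 ]
```

View pics/w14.png

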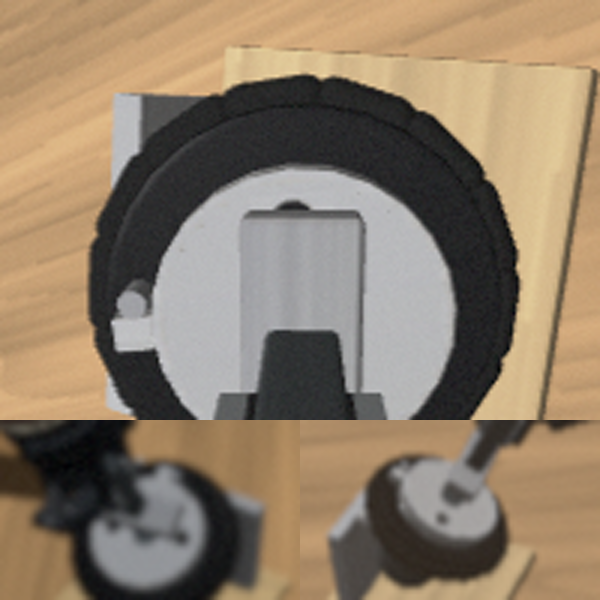

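>>> apply_moves(plan=[{"x": 2.8,"y": 3.3,"z": -3.2,"wx": -4.5,"wy": -0.4,"wz": 0},{"x": 5.6,"y": 6.6,"z": -6.2,"wx": -9,"wy": -0.8,"wz": 0},{"x": 8.6,"y": 10.1,"z": -9.1,"wx": -13.5,"wy": -1.2,"wz": 0},{"x": 11.7,"y": 13.7,"z": -12.3,"wx": -18,"wy": -1.7,"wz": 0.2},{"x": 14.8,"y": 17.3,"z": -15.5,"wx": -22,"wy": -2,"wz": 0.3}])

```text
time_s: 12.38
eef_pos: [527.3, 105.3, 227.8]
tcp_rot: [0.168, 0.982, -0.083, -0.023]
wrist_force: [1.4, -0.4, -2.7]
width: 14.6
```

```bash
python3 - <<'E'
from ring import *
from cmdp import *
add([14.8,17.3,-15.5,-22,-2,.3]);st()
go([500.4,227,231],restrot(70.5))
E
```

```text
t 12.38 pos err tool mm [ 0.92  1.08 -0.24] rot err [-0.13 -0.01  0.05] F tool [-1.5  0.6  2.6] M tool [-0.22 -0.07  0.02] w 14.6 q [ 0.04  0.04  0.02  1.63 -0.15  0.39]
cmd [527.8 104.  227.7] need cm [ 6.68 10.49 -2.06] deg [-9.96 -1.    0.18]
```

>>> apply_moves(plan=[{"x": 2.5,"y": 4,"z": -0.8,"wx": -4,"wy": -0.4,"wz": 0},{"x": 5,"y": 8,"z": -1.6,"wx": -8,"wy": -0.8,"wz": 0.1},{"x": 6.7,"y": 10.5,"z": -2,"wx": -10,"wy": -1,"wz": 0.2},{"x": 6.7,"y": 10.5,"z": -2,"wx": -10,"wy": -1,"wz": 0.2},{"x": 6.7,"y": 10.5,"z": -2,"wx": -10,"wy": -1,"wz": 0.2}])

```text
time_s: 13.0
eef_pos: [500.3, 226.4, 230.1]
tcp_rot: [0.17, 0.986, -0.0, -0.0]
wrist_force: [0.4, 0.4, -1.8]
width: 14.7
```

```bash
python3 - <<'E'
from ring import *
from cmdp import *
add([6.7,10.5,-2,-10,-1,.2]);st()
go([500.4,227,231],restrot(70.5))
w=cam('wrist','wrist15.png');s=cam('side');sc=cam('scene')
k=lambda im,x,y:cv2.resize(im['color'][y:y+60,x:x+60],(350,350),interpolation=cv2.INTER_CUBIC)
cv2.imwrite('pics/s15.png',np.hstack([k(s,235,105),k(sc,170,180)]))
E
```

```text
t 13.0 pos err tool mm [-0.34 -0.54  0.36] rot err [ 0.06 -0.    0.01] F tool [-0.2  0.5  1.8] M tool [ 0.05 -0.04 -0.  ] w 14.7 q [ 0.19 -0.05 -0.06  1.56 -0.    0.53]
cmd [500.2 227.  230.4] need cm [-0.02  0.   -0.06] deg [ 0.04  0.   -0.02]
```

View pics/wrist15.png

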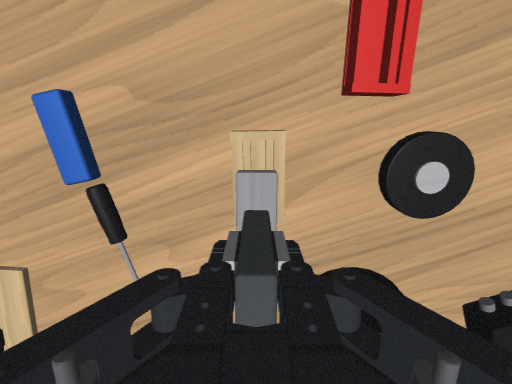

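View pics/s15.png

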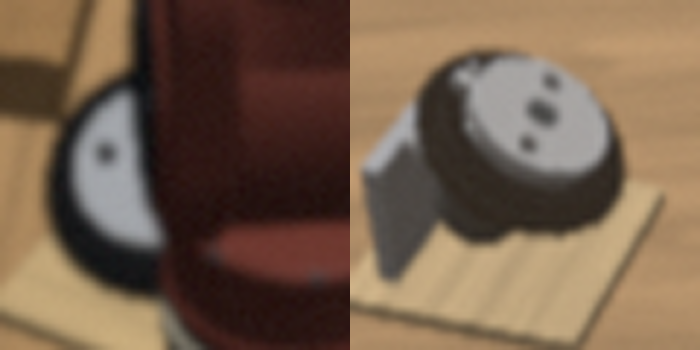

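>>> apply_moves(plan=[{"x": 0,"y": 0.1,"z": 4,"wx": 0,"wy": 0,"wz": 0},{"x": 0,"y": 0.2,"z": 8,"wx": 0,"wy": 0,"wz": 0},{"x": 0,"y": 0.2,"z": 11,"wx": 0,"wy": 0,"wz": 0},{"x": 0,"y": 0.2,"z": 12.5,"wx": 0,"wy": 0,"wz": 0},{"x": 0,"y": 0.2,"z": 12.5,"wx": 0,"wy": 0,"wz": 0}])

```text
time_s: 13.78
eef_pos: [500.6, 228.7, 104.8]
tcp_rot: [0.17, 0.986, 0.0, -0.001]
wrist_force: [-0.6, -0.1, -2.8]
width: 14.9
```

```bash
cat > look2.py <<'E'
import sys
from ring import *
from cmdp import *
st();w=cam('wrist');s=cam('side')
a=cv2.resize(w['color'][100:240,186:326],(560,560),interpolation=cv2.INTER_CUBIC)
b=cv2.resize(s['color'][235:315,245:305],(210,280),interpolation=cv2.INTER_CUBIC)
b=np.vstack([b,np.zeros((280,210,3),np.uint8)])
cv2.imwrite('pics/'+sys.argv[1],np.hstack([a,b]))
E
python3 - <<'E'
from cmdp import *
add([0,.2,12.5,0,0,0])
E
python3 look2.py w16.png
```

```text
t 13.78 pos err tool mm [ 0.16 -0.39  0.61] rot err [0.04 0.07 0.02] F tool [ 0.6 -0.3  2.8] M tool [0.   0.01 0.  ] w 14.9 q [ 0.19 -0.03 -0.27  1.33  0.    0.53]
```

View pics/w16.png

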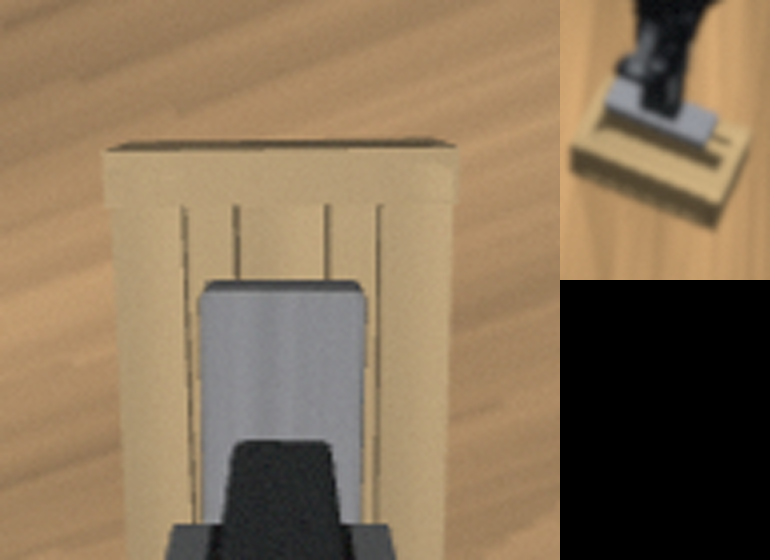

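```bash
python3 - <<'E'
from h import *
w=load('wrist');h=np.load('hand.npz');cp=h['cp'];cr=R.from_quat(h['cr']);K=w['mtx']
def cast(px,z):
    px=np.atleast_2d(px).astype(float);d=np.c_[(px[:,0]-K[0,2])/K[0,0],-(px[:,1]-K[1,2])/K[1,1],-np.ones(len(px))]
    d=cr.apply(d);t=(z-cp[2])/d[:,2];return (cp+d*t[:,None]).round(2)
for z in (63,65.5,68): print(z,'recess end',cast([256,100+205/4],z),'rest edge',cast([256,100+150/4],z))
print(cast([256,172.5],30),cast([256,172.5],28))
z=w['z_map'];
for u,v in [(225,165),(225,150),(300,165),(240,145)]:
    q=np.array([(u-K[0,2])/K[0,0],-(v-K[1,2])/K[1,1],-1])*z[v,u];print((u,v),(cp+cr.apply(q)).round(1))
E
```

```text
63 recess end [[47.4  -1.03 63.  ]] rest edge [[57.01 -1.02 63.  ]]
65.5 recess end [[47.15 -1.03 65.5 ]] rest edge [[56.88 -1.02 65.5 ]]
68 recess end [[46.91 -1.03 68.  ]] rest edge [[56.75 -1.02 68.  ]]
[[37.76 -1.04 30.  ]] [[38.1  -1.04 28.  ]]
(225, 165) [ 37.1 -23.8  66. ]
(225, 150) [ 48.  -23.5  66.3]
(300, 165) [ 31.3  37.4 105.8]
(240, 145) [ 51.6 -12.5  65.4]
```

>>> apply_moves(plan=[{"x": 0.1,"y": 0,"z": 0.8,"wx": 0,"wy": 0,"wz": 0},{"x": 0.1,"y": 0,"z": 1.6,"wx": 0,"wy": 0,"wz": 0},{"x": 0.1,"y": 0,"z": 2.4,"wx": 0,"wy": 0,"wz": 0},{"x": 0.1,"y": 0,"z": 3.0,"wx": 0,"wy": 0,"wz": 0},{"x": 0.1,"y": 0,"z": 3.1,"wx": 0,"wy": 0,"wz": 0}])

```text
time_s: 14.5
eef_pos: [499.7, 229.4, 73.8]
tcp_rot: [0.169, 0.986, 0.0, -0.0]
wrist_force: [0.2, -0.5, -2.7]
width: 15.0
```

```bash
python3 - <<'E'
from cmdp import *
add([.1,0,3.1,0,0,0])
E
python3 look2.py w17.png;python3 look2.py w17.png; sed -e 's/^cb=.*/cb=T[178:205,242:272].reshape(-1,3)/;s/^L=.*/L=T[155:195,222:230].reshape(-1,3);Rr=T[155:195,285:292].reshape(-1,3)/' gap.py > gap2.py; python3 gap2.py
```

```text
t 14.5 pos err tool mm [ 0.28 -0.09  0.67] rot err [ 0.02  0.04 -0.01] F tool [-0.4 -0.4  2.7] M tool [ 0.   -0.01  0.03] w 15.0 q [ 0.19 -0.02 -0.31  1.27  0.    0.53]
t 14.6 pos err tool mm [-0.    0.08  0.09] rot err [-0.    0.01 -0.01] F tool [ 0.6 -0.   2.5] M tool [0.   0.02 0.03] w 14.7 q [ 0.19 -0.02 -0.31  1.27  0.    0.53]
cross [26.13 -1.01 30.22] 17.03
L [ 35.26 -20.23  35.43] 10.53
R [35.78 19.12 35.13] 14.92
ring slope deg x,y [-0.21 -0.4 ] z0 35.42
cross slope [0.24 0.35] 30.12
top-to-ring gap 5.11 (12 = seated)
```

View pics/w17.png

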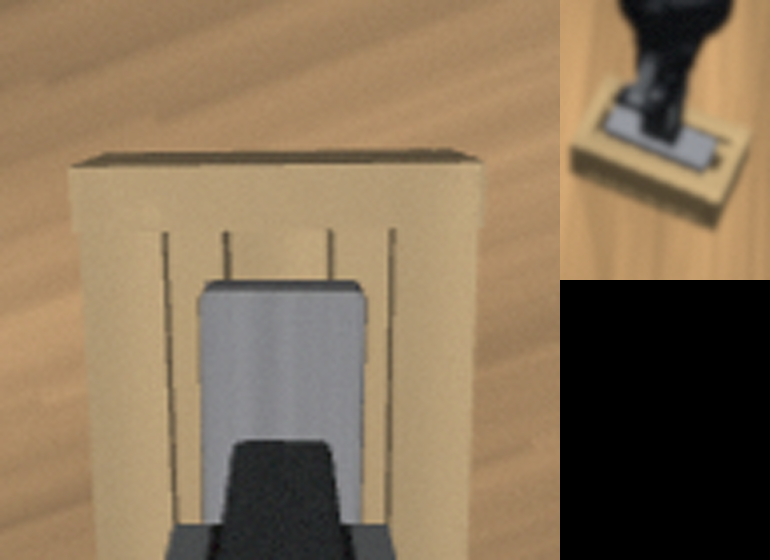

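It is centred in the recess and about 1 mm above the ledges. I'll lower it to contact.

>>> apply_moves(plan=[{"x": 0,"y": 0,"z": 0.06,"wx": 0,"wy": 0,"wz": 0},{"x": 0,"y": 0,"z": 0.12,"wx": 0,"wy": 0,"wz": 0},{"x": 0,"y": 0,"z": 0.16,"wx": 0,"wy": 0,"wz": 0},{"x": 0,"y": 0,"z": 0.16,"wx": 0,"wy": 0,"wz": 0},{"x": 0,"y": 0,"z": 0.16,"wx": 0,"wy": 0,"wz": 0}])

```text
time_s: 15.32
eef_pos: [500.2, 229.5, 73.5]
tcp_rot: [0.169, 0.986, 0.0, 0.0]
wrist_force: [-3.2, 0.1, 5.5]
width: 14.7
```

```bash
python3 - <<'E'
from cmdp import *
from h import *
add([0,0,.16,0,0,0]);st()
E
```

```text
t 15.32 pos err tool mm [-0.19  0.25 -0.7 ] rot err [-0.02 -0.03 -0.02] F tool [ 3.  -1.  -5.5] M tool [0.33 0.53 0.04] w 14.7 q [ 0.19 -0.02 -0.31  1.27  0.    0.53]
```

>>> apply_moves(plan=[{"x": 0,"y": 0,"z": 0,"wx": 0,"wy": 0,"wz": 0},{"x": 0,"y": 0,"z": 0,"wx": 0,"wy": 0,"wz": 0},{"x": 0,"y": 0,"z": 0,"wx": 0,"wy": 0,"wz": 0},{"x": 0,"y": 0,"z": 0,"wx": 0,"wy": 0,"wz": 0},{"x": 0,"y": 0,"z": 0,"wx": 0,"wy": 0,"wz": 0}], claw=0)

```text
time_s: 15.95
eef_pos: [500.0, 229.5, 72.8]
tcp_rot: [0.169, 0.986, 0.0, 0.0]
wrist_force: [-0.1, -0.7, -0.1]
width: 43.0
```

```bash
python3 look2.py w18.png
```

```text
t 15.95 pos err tool mm [-0.03  0.11  0.07] rot err [-0.    0.   -0.01] F tool [-0.1 -0.7  0.1] M tool [-0.   -0.03 -0.05] w 43.0 q [ 0.19 -0.01 -0.31  1.27  0.    0.53]
```

View pics/w18.png

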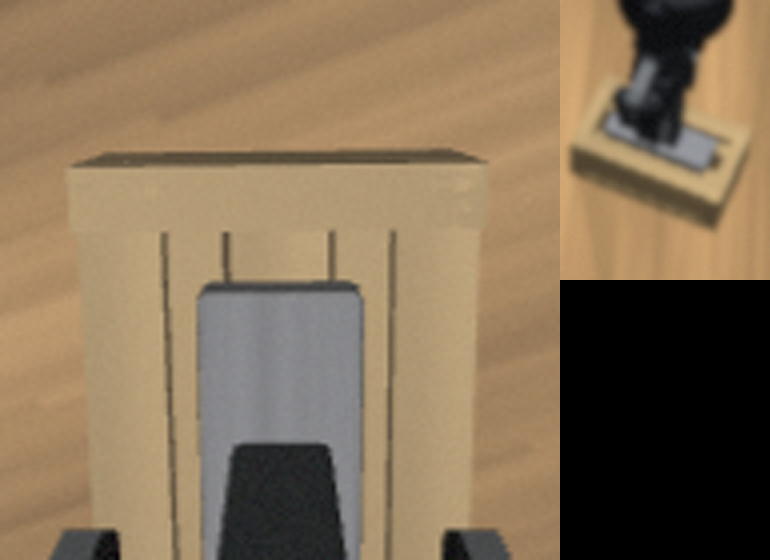

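The spanner is standing free in the rest. I'll retreat straight up, then check the ring again.

>>> apply_moves(plan=[{"x": 0,"y": 0,"z": -1.5,"wx": 0,"wy": 0,"wz": 0},{"x": 0,"y": 0,"z": -5,"wx": 0,"wy": 0,"wz": 0},{"x": 0,"y": 0,"z": -10,"wx": 0,"wy": 0,"wz": 0},{"x": 0,"y": 0,"z": -16,"wx": 0,"wy": 0,"wz": 0},{"x": 0,"y": 0,"z": -16,"wx": 0,"wy": 0,"wz": 0}])

```text
time_s: 16.68
eef_pos: [502.3, 229.8, 239.6]
tcp_rot: [0.169, 0.986, 0.002, 0.004]
wrist_force: [0.9, 1.0, -0.8]
width: 42.7
```

```bash
python3 - <<'E'
from cmdp import *
from ring import *
add([0,0,-16,0,0,0])
n,u,v=basis(65);c=np.array([569,-200,111.5])
r=rrot(168-66,65);M=r.as_matrix()
t=c+n*150-45*M[:,0];print(t);go(t,r)
E
```

```text
[ 645.83886466 -139.37077104  233.74927596]
cmd [499.9 229.3 232.8] need cm [-26.07 -29.87  -0.11] deg [31.68  4.87 -6.35]
```

>>> apply_moves(plan=[{"x": -3.2,"y": -3.7,"z": 0,"wx": 4,"wy": 0.6,"wz": -0.8},{"x": -6.5,"y": -7.5,"z": 0,"wx": 8,"wy": 1.2,"wz": -1.6},{"x": -9.8,"y": -11.2,"z": 0,"wx": 12,"wy": 1.8,"wz": -2.4},{"x": -13,"y": -14.9,"z": 0,"wx": 16,"wy": 2.4,"wz": -3.2},{"x": -16.3,"y": -18.7,"z": 0,"wx": 20,"wy": 3,"wz": -4}])

```text
time_s: 17.3
eef_pos: [591.5, -2.8, 232.9]
tcp_rot: [0.132, 0.975, -0.167, -0.055]
wrist_force: [0.7, 0.0, 0.5]
width: 42.6
```

```bash
python3 - <<'E'
from cmdp import *
from ring import *
add([-16.3,-18.7,0,20,3,-4])
n,u,v=basis(65);c=np.array([569,-200,111.5])
r=rrot(168-66,65);M=r.as_matrix()
t=c+n*150-45*M[:,0];go(t,r);st()
E
```

```text
cmd [591.1  -1.4 232.7] need cm [ -9.06 -11.26   3.35] deg [11.68  1.86 -2.37]
t 17.3 pos err tool mm [-0.83 -1.21  0.2 ] rot err [ 0.12  0.03 -0.05] F tool [-0.6  0.  -0.6] M tool [-0.31 -0.1  -0.05] w 42.6 q [-0.06  0.3   0.28  1.7  -0.33  0.23]
```

>>> apply_moves(plan=[{"x": -3,"y": -3.7,"z": 1.1,"wx": 4,"wy": 0.6,"wz": -0.8},{"x": -6,"y": -7.5,"z": 2.2,"wx": 8,"wy": 1.2,"wz": -1.6},{"x": -9,"y": -11.2,"z": 3.3,"wx": 11.7,"wy": 1.9,"wz": -2.4},{"x": -9,"y": -11.2,"z": 3.3,"wx": 11.7,"wy": 1.9,"wz": -2.4},{"x": -9,"y": -11.2,"z": 3.3,"wx": 11.7,"wy": 1.9,"wz": -2.4}])

```text
time_s: 17.92
eef_pos: [645.4, -138.0, 233.9]
tcp_rot: [0.109, 0.955, -0.261, -0.088]
wrist_force: [-0.1, 0.4, 0.4]
width: 42.7
```

```bash
python3 - <<'E'
from cmdp import *
from ring import *
add([-9,-11.2,3.3,11.7,1.9,-2.4]);st()
w=cam('wrist');s=cam('side')
a=cv2.resize(w['color'][50:230,160:340],(540,540),interpolation=cv2.INTER_CUBIC)
b=cv2.resize(s['color'][235:315,245:305],(210,280),interpolation=cv2.INTER_CUBIC)
cv2.imwrite('pics/w19.png',np.hstack([a,np.vstack([b,np.zeros((260,210,3),np.uint8)])]))
E
```

```text
t 17.93 pos err tool mm [ 0.18  0.42 -0.07] rot err [-0.04  0.02 -0.02] F tool [ 0.2  0.1 -0.5] M tool [-0.51 -0.12 -0.03] w 42.7 q [-0.17  0.54  0.54  1.73 -0.54  0.1 ]
```

View pics/w19.png

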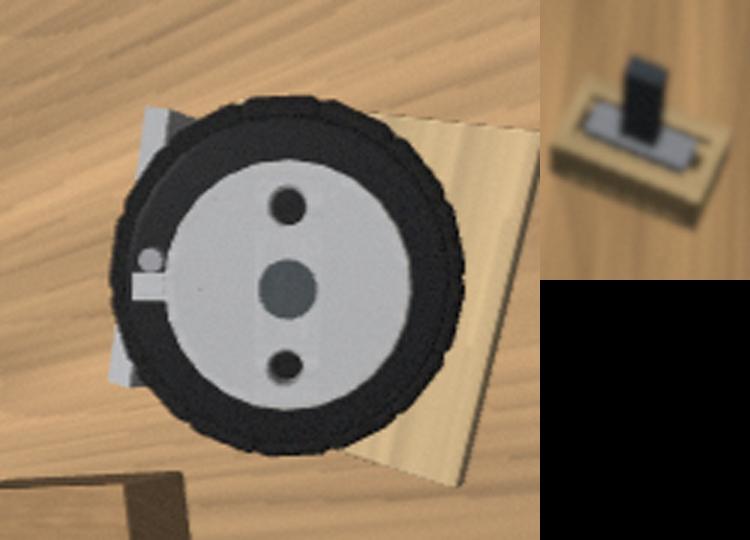

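The lug's edge (row 273) is against the pin's edge (row 272), and the spanner stands upright in its rest. I'm handing the job in.

```bash
python3 -c "
from h import *
print(job_done())"
```

```text
the job is handed in; nothing more can be done
None
```

The job is done and handed in at about 18 s of the 53 s allowed. The lock ring's lug is up against the stop pin, and the spanner stands free in its plywood rest.

- **Insertion:** The first push stopped with a sideways force of about 10 N. An early size estimate also suggested the crossbar was still about 5 mm off the ring. I shifted the spanner about 1.5 mm to re-centre it. The depth image then put the crossbar's top 12.1 mm above the ring face, and 12 mm means fully in. The sideways force and stopping depth stayed the same, so the spanner may already have been seated before the shift.
- **Turning:** I turned the spanner clockwise about 74°, including the play in the holes. The torque then jumped from 0.4 to 2.3 N·m, which is the hard stop. The spanner slipped a degree or two in the fingers at that point.
- **Final check of the ring:** A last wrist picture from above shows the lug touching the stop pin, within about one image row.
- **Final check of the rest:** The side view shows the spanner upright in the plywood rest, after a measured contact of about 8 N on the ledges and its release.
- **Forces:** The highest force I read was about 27 N, and the arm was clear of everything at hand-in. I didn't measure the other objects again at the end. Every contact I made was with the spanner, its rest or the ring.

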